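# Start a batch of eggs in the lift cooker

## Robot

A 7-joint arm with a two-finger parallel gripper is mounted at the origin on a cart in front of the work surface, level with it; the furniture and walls round the work are solid. World frame = base frame: x ahead of the robot, y to its left, z up, the work surface at z = 0. Lengths are in m, angles in rad, forces in N, time in s.
With the tool pointing down it reaches from about 0.4 to 0.85 m from the base axis. Payload 10.4 kg.
Tool frame: the origin (TCP) lies at the centre of the arm's flange, where the gripper is bolted on; the fingertips stand 182 mm ahead of it and the grasp point (between the pads) lies r.grasp_offset ahead of it (r.grasp_offset is the distance from the TCP to the grasp point, in m); z points along the fingers, y is the line along which they close (so a half turn about z gives the same grasp; the last joint's range is limited). The gripper opens to 87 mm and grips with 3 to 60 N. Pads are 19 mm wide; open, the fingers measure 117 mm over their backs; the gripper's body (75 mm by 190 mm) begins 51 mm behind the grasp point.
Start: joints at [1.268, 0.332, -0.065, 1.46, 0.022, 1.35, -0.088], TCP at [0.173, -0.601, 0.405] pointing down, gripper open.
Joint ranges: [-2.6, 2.6], [-0.5, 2.12], [-1.47, 1.34], [0.16, 2.42], [-1.27, 4.41], [0.06, 2.06], [-2.6, 2.6]. Speed limits (rad/s): [2.22, 2.22, 2.79, 2.79, 3.14, 3.14, 3.14].

## Interface

Orientations are given as a unit quaternion [x, y, z, w].
In Python, from bench import status, vision, job, spotter, r gives the robot as it stands. The module is installed in compiled form; this text tells all that it offers.
- The arm moves only by the tool play_rows, never from a script. Its argument "series" is a list of rows, each a list of 6 numbers: the shift along the tool's x, y, z each as a share of 150 mm, from -1 to 1, then the turn, a rotation vector about the tool's x, y, z each as a share of 30 degrees, from -1 to 1. In form: [[x, y, z, ax, ay, az], ...]. A call has 1 to 5 rows; each row is the pose to reach, as a shift and turn from the pose commanded when the call began, along the tool's axes at that moment; what a row does not reach only later rows make up. A row lasts 1/10 s, in which the tool goes at most 50 mm and 8.59 degrees, less where a joint would pass 70% of its speed; a pose out of reach is approached as far as the arm can. A call with a number of a shift or a turn outside -1 to 1 is refused whole. A call with a gripper value outside its range is refused whole. "fingers" is the opening, from -1 (shut) to 1 (fully open), set as the call begins (left out, the last holds). The fingers move at their own pace and stop on an object; "squeeze" is the grip in N (left out, the last holds). Time passes only in rows, so rows that repeat a pose let the fingers close. It gives the time, the measured TCP pose, the force, the opening and the grip force at its end, in the units of the state.
- status.read_state(): the state, without advancing time (a new reading comes with each control period).
- vision.camera(name): name is "scene" or "top"; returns the picture (384x512x3 uint8, blue, green, red); there is no depth.
- vision.calibration(name): a dict with "fx", "fy", "cx", "cy" (pixels), "rvec" (rotation vector, rad) and "tvec" (3), from world to camera coordinates, as OpenCV has them. Camera axes: x right, y down, z forward; pixel columns grow to the right and rows downward; lengths in m; the calibration is good to about 2 mm. A picture is of the moment at which its call begins. calibration takes no time and is no camera call.
- job.close_job(): hands the job in; it is judged then, once.
Trained networks look in the newest picture that a camera, given by its name, has taken for a name from the list of things; names that differ only in an ending like _2 or _b are one class to them, and where a whole thing is asked for, a point or a joint stands for the part that bears it (a point fixed in the world has none). Each returns a list of dicts, best first, with "conf" (0 to 1); they miss things now and then, are a little off and sometimes report something else, mostly with a low value. They report only what shows in the picture. A call takes as long as a camera call. They do not tell look-alikes from the thing itself.
- spotter.boxes_of(camera, name): "point" ([x, y, z] in m, in world coordinates, good to about 4 mm: the middle of the surface that is visible of it).
- spotter.regions_of(camera, name): "pixels" (384x512 bool, what is visible of it).
The state is a dict: "time": time; "joint_positions": joint angles; "joint_vel": joint speeds; "joint_torque": joint torques, N m; "ee_pos": TCP position; "eef_rot": TCP orientation; "ft_force": force on the tool from outside, world axes, zero at the start; "torque": the same for the moment, N m; "width": finger opening in m; "grip_force": force on a finger pad.
Only numpy, scipy, OpenCV 4.12 (cv2) and the standard library are available. Lean on these libraries where they do the work, as an engineer would, in place of code of your own. Each camera call takes 0.05 s, during which the arm holds its last target. There are 200 camera calls.

## Task

Start a batch of eggs: stand every egg from the grey tray in a pocket of its own in the cooker's raised carrier, gently, for a grip of more than 10 N cracks the shell and so does a knock or a drop, and set the cooking-time lever in its amber notch. Only then draw the sprung lift arm smoothly down until the hook catches it and leave it hooked; the hook is a hair trigger, and the arm must never fly up. Stack the emptied tray squarely on the pile of empty trays, and leave the other things on the worktop alone.

Things in the scene. Friction and masses are not known exactly. Their poses are not given: they have to be found in the camera images.
- cooker: egg cooker with a lift, fixed to the worktop: an open stainless well (198 mm along x, 162 mm along y, rim 120 mm high), a grey control block on its +y side and the lift arm along its -y side. Origin: centre of the well's foot, on the worktop; its front is -x, turned more or less to the robot; z up.
- carrier: perforated steel plate, 172 x 136 x 4 mm, over the well; it goes straight down and up with the lift arm (162.5 mm per rad). Origin: centre of its top face, 135 mm above the worktop while the arm is up; axes as the cooker's. Six round egg pockets, 36 mm wide, at x = -55, 0, 55 and y = -37.5, 37.5 mm. A seated egg's lower tip is 20 mm below the top face.
- lift_arm (a joint): sprung arm on the cooker's -y side, 0.20 m long, hinged at its rear end (cooker x = 85, z = 60 mm; axis along y); rad. 0 = up, where its spring holds it; grows as the grip is drawn down. The hook clicks over it just past 0.40 (draw to 0.43) and then holds it at 0.40 (level); end stop 0.45. Drawing takes 3 to 8 N at the grip, up to 12 N at the click.
- lift_grip (a point): middle of the black round grip (20 mm thick, 54 mm long, along the cooker's y) that stands out sideways from the lift arm's front end, at cooker y = -149 mm; 138 mm above the worktop when up, 60 mm when hooked, 0.20 m from the arm's hinge.
- catch (a joint): steel hook at the cooker's front right corner; it catches the arm's cross rod by itself as the arm comes down. rad, 0 = closed, grows as it is pushed back towards the robot. A hair trigger: some 1.2 N on its red tab lets the arm fly up.
- trigger_tab (a point): tip of the hook's red trigger tab, about 90 mm above the worktop and 41 mm beside the middle of the grip (towards the cooker). A touch here fires the arm.
- selector (a joint): cooking-time lever on the control block; swings along the cooker's x about an axis 65 mm above the worktop and clicks into four spring detents on a black drum (radius 48 mm) with colour marks: white (off) at -0.54, green -0.18, amber 0.18, red 0.54 rad; 0 = upright, grows towards the cooker's front. Leaving a notch takes 2.5 N at the knob.
- selector_knob (a point): middle of the selector's black upright knob (26 mm thick, 30 mm tall), 90 mm from its axis; at cooker y = 113 mm, 155 mm above the worktop when upright.
- egg_tray: loose grey moulded egg tray, 172 x 136 x 26 mm, 150 g, where the eggs start; six pockets right through it, 36 mm wide, placed as in the carrier (x = -55, 0, 55, y = -37.5, 37.5 mm). The rib along its middle is 39 mm wide and can be pinched through the two middle pockets. Origin: centre of its underside; x along its length.
- tray_pile: pile of two empty trays of the same kind, fixed, 172 x 136 mm and 52 mm high. Origin: centre of its underside; x along its length.
- egg_0: brown raw egg, 44 mm thick, 57 mm tall, 60 g, blunt end up; origin at its lower tip, z towards its upper end; widest 33 mm above the tip. In the tray its tip is 6 mm above the worktop and its widest part 13 mm above the tray's top face. Four to six of these eggs are there.
- egg_1: another such egg, or absent
- egg_2: another such egg, or absent
- egg_3: another such egg, or absent
- egg_4: another such egg, or absent
- egg_5: another such egg, or absent
- tin_small: small food tin, 58 mm across, 72 mm tall, at the back of the worktop, to be left alone; origin centre of its underside
- pepper_mill: wooden pepper mill, 58 mm across, 150 mm tall, at the back of the worktop, to be left alone; origin centre of its underside
- salt_shaker: salt shaker, 44 mm across, 90 mm tall, at the back of the worktop, to be left alone; origin centre of its underside
Things that resemble listed ones, but are neither listed nor needed, are in the scene too. Leave any black or blue look-alike of the egg_2 alone. What is shaped like the egg_4 but yellow is not meant.

How it is judged:
On the way, in this order (a step that is already met when the one before it is completed fails the run):
1. every egg seated upright in a pocket of the raised carrier and let go, and the selector in its amber notch, with the lift arm still up (x of egg_0 in the frame of carrier between -0.07 and 0.07 m and y of egg_0 in the frame of carrier between -0.053 and 0.053 m and z of egg_0 in the frame of carrier between -0.0255 and -0.0155 m and angle between each of egg_0, egg_1, egg_2, egg_3, egg_4, egg_5's own z axis and vertical below 0.35 rad and x of egg_1 in the frame of carrier between -0.07 and 0.07 m and y of egg_1 in the frame of carrier between -0.053 and 0.053 m and z of egg_1 in the frame of carrier between -0.0255 and -0.0155 m and x of egg_2 in the frame of carrier between -0.07 and 0.07 m and y of egg_2 in the frame of carrier between -0.053 and 0.053 m and z of egg_2 in the frame of carrier between -0.0255 and -0.0155 m and x of egg_3 in the frame of carrier between -0.07 and 0.07 m and y of egg_3 in the frame of carrier between -0.053 and 0.053 m and z of egg_3 in the frame of carrier between -0.0255 and -0.0155 m and x of egg_4 in the frame of carrier between -0.07 and 0.07 m and y of egg_4 in the frame of carrier between -0.053 and 0.053 m and z of egg_4 in the frame of carrier between -0.0255 and -0.0155 m and x of egg_5 in the frame of carrier between -0.07 and 0.07 m and y of egg_5 in the frame of carrier between -0.053 and 0.053 m and z of egg_5 in the frame of carrier between -0.0255 and -0.0155 m and value of joint selector between 0.1 and 0.26 rad and value of joint lift_arm below 0.06 rad and contact force between the fingers and egg_0 below 0.3 N and contact force between the fingers and egg_1 below 0.3 N and contact force between the fingers and egg_2 below 0.3 N and contact force between the fingers and egg_3 below 0.3 N and contact force between the fingers and egg_4 below 0.3 N and contact force between the fingers and egg_5 below 0.3 N), for 0.3 s.
2. the lift arm drawn down and caught under the hook, the eggs still seated (value of joint lift_arm between 0.375 and 0.425 rad and value of joint catch below 0.04 rad and x of egg_0 in the frame of carrier between -0.07 and 0.07 m and y of egg_0 in the frame of carrier between -0.053 and 0.053 m and z of egg_0 in the frame of carrier between -0.0255 and -0.0155 m and angle between each of egg_0, egg_1, egg_2, egg_3, egg_4, egg_5's own z axis and vertical below 0.35 rad and x of egg_1 in the frame of carrier between -0.07 and 0.07 m and y of egg_1 in the frame of carrier between -0.053 and 0.053 m and z of egg_1 in the frame of carrier between -0.0255 and -0.0155 m and x of egg_2 in the frame of carrier between -0.07 and 0.07 m and y of egg_2 in the frame of carrier between -0.053 and 0.053 m and z of egg_2 in the frame of carrier between -0.0255 and -0.0155 m and x of egg_3 in the frame of carrier between -0.07 and 0.07 m and y of egg_3 in the frame of carrier between -0.053 and 0.053 m and z of egg_3 in the frame of carrier between -0.0255 and -0.0155 m and x of egg_4 in the frame of carrier between -0.07 and 0.07 m and y of egg_4 in the frame of carrier between -0.053 and 0.053 m and z of egg_4 in the frame of carrier between -0.0255 and -0.0155 m and x of egg_5 in the frame of carrier between -0.07 and 0.07 m and y of egg_5 in the frame of carrier between -0.053 and 0.053 m and z of egg_5 in the frame of carrier between -0.0255 and -0.0155 m), for 0.3 s.
At the end, for the whole second after the job is handed in: Each egg stands in a carrier pocket (tip 15.5-25.5 mm below the plate's top, leaning < 0.35 rad), selector 0.10 to 0.26 rad, arm held by the closed hook (lift_arm 0.375-0.425, catch < 0.04), tray at rest on the pile within 20 mm along each of its axes and 0.15 rad, either way round (all of step 2 and value of joint selector between 0.1 and 0.26 rad and x of egg_tray in the frame of tray_pile between -0.02 and 0.02 m and y of egg_tray in the frame of tray_pile between -0.02 and 0.02 m and z of egg_tray in the frame of tray_pile between 0.046 and 0.058 m and angle between the x axis of egg_tray and the x axis of tray_pile, either way round below 0.15 rad and angle between egg_tray's own z axis and vertical below 0.05 rad and linear speed of egg_tray below 0.02 m/s); the robot touches nothing.
It fails at once if an egg squeezed with more than about 12 N on each finger (24 N over both) (contact force between the fingers and egg_0 above 24 N or contact force between the fingers and egg_1 above 24 N or contact force between the fingers and egg_2 above 24 N or contact force between the fingers and egg_3 above 24 N or contact force between the fingers and egg_4 above 24 N or contact force between the fingers and egg_5 above 24 N).
It fails at once if an egg knocked or dropped hard: more than 45 N between it and anything (contact force between any of egg_0, egg_1, egg_2, egg_3, egg_4, egg_5 and anything else above 45 N).
It fails at once if the lift arm flies up (faster than 2 rad/s) (velocity of joint lift_arm below -2 rad/s).
It fails at once if one of the other things is moved more than 30 mm or knocked over (distance of any of tin_small, pepper_mill, salt_shaker from where it was at the start of the episode above 0.03 m or angle between any of tin_small, pepper_mill, salt_shaker's own z axis and vertical above 0.5 rad).
Of egg_0, egg_1, egg_2, egg_3, egg_4, egg_5 only 4 to 6 are there at a start; the rules pass over those that are not, and their reading is None.
At some moment in a run one of egg_tray may be knocked a few centimetres aside while the robot is not near it.
It also fails if it takes over 210 s, if anything falls off the work surface, if the arm or the gripper's body presses on something with over 40 N, if the wrist force passes 120 N, or if a joint passes its speed limit or range.

## Working session

There is one attempt and no reset: what is moved stays moved. The work goes in short steps, Python scripts to look and compute and a tool call to move; the robot and the scene stay as the last step left them, time stands still between calls to the robot, and variables do not carry over. Pictures are saved under pics/ and viewed, at most 14 in all, crops included, and the job is handed in when it is done.

Besides the shell and the picture viewer there is one more tool, called after "Call:" by a JSON object that holds its "fn" and its "kwargs". play_rows: Moves the arm, as the interface text tells. Shift numbers are shares of 150 mm and turn numbers shares of 30 degrees, none past 1 either way. Its arguments: {"type":"object","properties":{"series":{"type":"array","items":{"type":"array","items":{"type":"number"}}},"fingers":{"type":"number"},"squeeze":{"type":"number"}},"required":["series"]}

```bash
ls; mkdir -p pics; cat > h.py <<'E'
import numpy as np, cv2
from scipy.spatial.transform import Rotation as R
from bench import status, vision, job, spotter, r
def cal(n):
    c=vision.calibration(n); K=np.array([[c['fx'],0,c['cx']],[0,c['fy'],c['cy']],[0,0,1.]])
    return K,np.array(c['rvec'],float).ravel(),np.array(c['tvec'],float).ravel()
def proj(n,P):
    K,rv,t=cal(n); return cv2.projectPoints(np.array(P,float).reshape(-1,1,3),rv,t,K,None)[0].reshape(-1,2)
def unproj(n,uv,z):
    K,rv,t=cal(n); M=R.from_rotvec(rv).as_matrix(); d=M.T@np.linalg.solve(K,np.array([uv[0],uv[1],1.])); o=-M.T@t
    return o+d*(z-o[2])/d[2]
E
python3 - <<'E'
from h import *
for n in ['scene','top']:
    im=vision.camera(n); cv2.imwrite(f'pics/{n}0.png',im)
    K,rv,t=cal(n); print(n,K[0,0],-R.from_rotvec(rv).as_matrix().T@t)
    for k in ['cooker','carrier','lift_grip','trigger_tab','selector_knob','egg_tray','tray_pile','egg_0','tin_small','pepper_mill','salt_shaker']:
        print(k,[(round(d['conf'],2),np.round(d['point'],3).tolist()) for d in spotter.boxes_of(n,k)])
print(status.read_state(), r.grasp_offset)
E
```

```text
pics
scene 386.55208542622665 [-0.23696207  0.5697616   1.20082473]
cooker [(0.91, [0.528, 0.072, 0.1])]
carrier [(0.71, [0.555, 0.052, 0.138])]
lift_grip [(0.67, [0.478, -0.083, 0.141])]
trigger_tab [(0.59, [0.452, -0.059, 0.067])]
selector_knob [(0.59, [0.562, 0.171, 0.157])]
egg_tray [(0.67, [0.454, -0.315, 0.022])]
tray_pile [(0.68, [0.459, 0.332, 0.05]), (0.63, [0.735, 0.038, 0.108]), (0.57, [0.412, -0.279, 0.053]), (0.3, [0.73, 0.243, 0.049])]
egg_0 [(0.61, [0.474, -0.188, 0.045]), (0.58, [0.608, -0.428, 0.044]), (0.55, [0.466, -0.279, 0.05]), (0.41, [0.407, -0.353, 0.05])]
tin_small [(0.6, [0.74, 0.107, 0.071])]
pepper_mill [(0.68, [0.408, -0.351, 0.046]), (0.58, [0.737, 0.041, 0.108]), (0.16, [0.743, 0.103, 0.07])]
salt_shaker [(0.65, [0.454, -0.317, 0.022]), (0.55, [0.73, 0.244, 0.05])]
top 347.78615563566785 [ 0.3962538  -0.01520138  1.22215702]
cooker [(0.57, [0.55, 0.066, 0.124])]
carrier [(0.81, [0.562, 0.049, 0.135]), (0.47, [0.44, -0.065, 0.084])]
lift_grip [(0.8, [0.481, -0.058, 0.138]), (0.45, [0.466, -0.325, 0.025])]
trigger_tab [(0.58, [0.44, -0.068, 0.087])]
selec
[... 535 characters left out ...]
 0.33217831, -0.064686  ,  1.46009717,  0.02161202,
        1.34993107, -0.08847331]), 'joint_vel': array([ 7.55219085e-04, -4.87493996e-04, -7.09371811e-05, -1.54337804e-03,
       -2.01593735e-03,  1.11790419e-03,  1.19268697e-03]), 'joint_torque': array([ 1.01200818e-03, -6.23033166e+01,  2.50011077e-02, -3.90112424e+01,
       -6.10204297e-02,  3.15501331e-02,  2.77719283e-05]), 'ee_pos': array([ 0.17258618, -0.60069745,  0.4047904 ]), 'eef_rot': array([9.90230946e-01, 1.39436979e-01, 6.14391813e-06, 4.00818648e-05]), 'ft_force': array([-0.521773  , -0.75207662,  0.03724084]), 'torque': array([-0.0139881 , -0.06031029, -0.01785641]), 'grip_force': 0.0, 'width': 0.0872660668654243} 0.1635
```

```bash
python3 - <<'E'
import cv2
im=cv2.imread('pics/top0.png'); print(cv2.imwrite('pics/top0b.png',cv2.resize(im,(800,600),interpolation=cv2.INTER_CUBIC)))
im=cv2.imread('pics/scene0.png'); cv2.imwrite('pics/scene0b.png',cv2.resize(im,(800,600),interpolation=cv2.INTER_CUBIC))
E
```

```text
True
```

View pics/top0b.png

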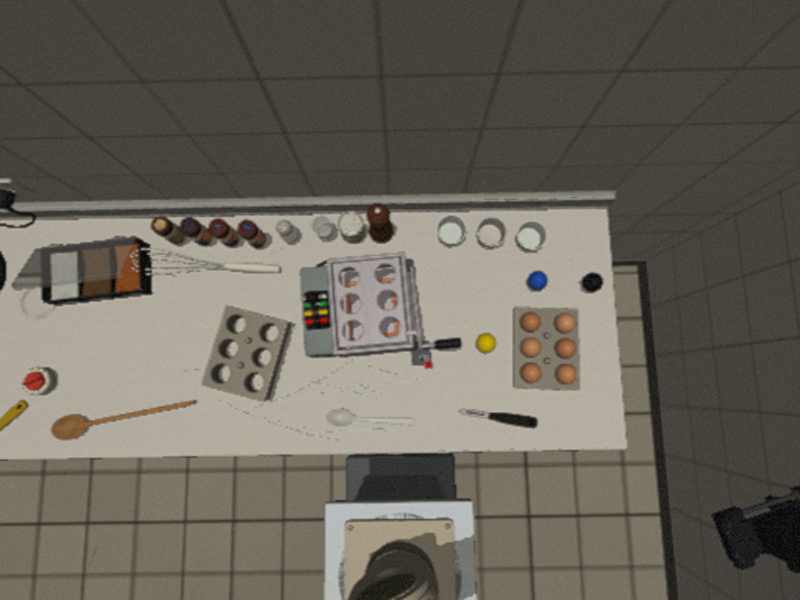

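View pics/scene0b.png

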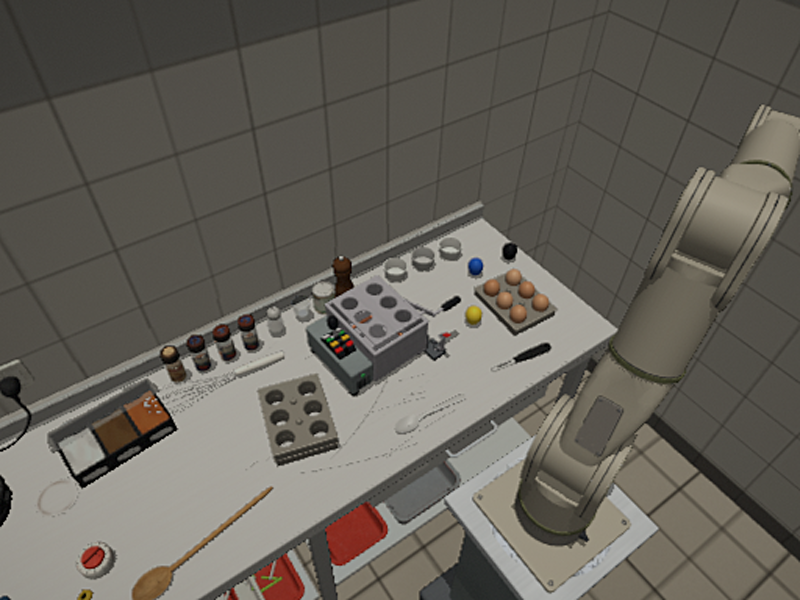

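Top picture (800x600 scale): six brown eggs stand in the tray at (530/566, 322), (531/566, 347) and (531/566, 373). The yellow look-alike is at (485,343), blue at (538,280), black at (592,282), and none of those are in the tray. The carrier is at about (368,302), the knob and colour drum at (317,308), the grip at (447,344) with the red tab at (428,364), and the pile at (248,352). Next I measure the poses.

```bash
cat >> h.py <<'E'
def rect(n,mask,z,name=''):
    "min-area rectangle in world at height z: centre, long, short, yaw of the long axis"
    c=max(cv2.findContours(mask.astype(np.uint8),cv2.RETR_EXTERNAL,cv2.CHAIN_APPROX_NONE)[0],key=cv2.contourArea).reshape(-1,2)
    w=np.array([unproj(n,p,z)[:2] for p in c],np.float32)*1000
    (cx,cy),(a,b),an=cv2.minAreaRect(w); 
    if a<b: a,b,an=b,a,an+90
    an=(an+90)%180-90
    return np.round([cx,cy,a,b,an],1)
def eggs(n='top',fresh=True):
    im=vision.camera(n) if fresh else cv2.imread('pics/top0.png')
    hsv=cv2.cvtColor(im,cv2.COLOR_BGR2HSV); m=cv2.inRange(hsv,(3,70,70),(17,220,255))
    return im,m
E
python3 - <<'E'
from h import *
im=vision.camera('top')
for k,z in [('egg_tray',.026),('tray_pile',.052),('carrier',.135),('cooker',.12),('lift_grip',.138),('selector_knob',.16),('trigger_tab',.09)]:
    for d in spotter.regions_of('top',k)[:2]:
        m=d['pixels']; print(k,round(d['conf'],2),m.sum(),np.round(np.argwhere(m).mean(0)[::-1],1),rect('top',m,z))
for d in spotter.regions_of('top','egg_0'):
    m=d['pixels']; uv=np.argwhere(m).mean(0)[::-1]; print('egg',round(d['conf'],2),m.sum(),np.round(uv,1),np.round(unproj('top',uv,.045)[:2],4))
a=cv2.resize(im[140:260,180:400],None,fx=3.6,fy=3.6,interpolation=cv2.INTER_CUBIC); cv2.imwrite('pics/crop1.png',a)
E
```

```text
egg_tray 0.85 1309 [347.3 224.4] [ 470.1 -327.7  179.2  142.5   -3. ]
tray_pile 0.62 2064 [156.8 226.5] [469.3 321.7 178.4 153.9 -15.7]
carrier 0.66 1792 [235.7 193.4] [564.5  45.9 179.1 151.6   5.1]
cooker 0.75 4871 [232.2 197.6] [545.9  31.3 323.4 243.  -86.7]
lift_grip 0.54 126 [282.4 216.1] [ 478.1 -101.    56.    18.6   88.9]
egg 0.69 115 [360.6 222.5] [ 0.4685 -0.3619]
egg 0.57 115 [378.2 180.2] [ 0.612  -0.4319]
egg 0.57 118 [310.5 219.2] [ 0.4827 -0.1944]
egg 0.53 110 [339.  221.6] [ 0.473  -0.2897]
egg 0.44 126 [339.2 205.9] [ 0.5262 -0.2935]
```

View pics/crop1.png

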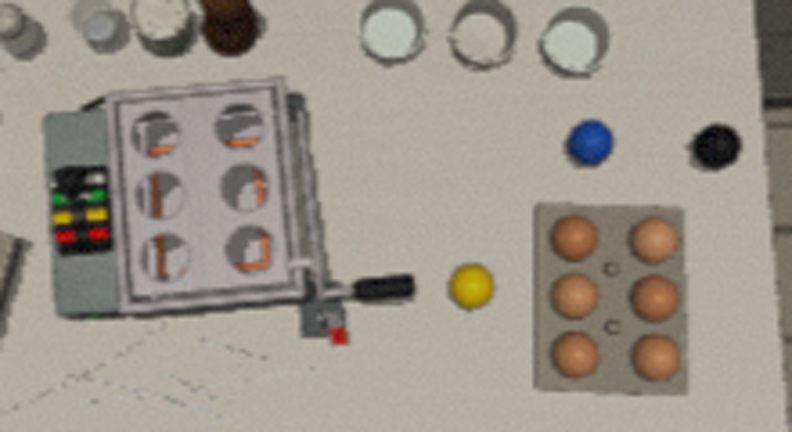

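The crop shows the six brown eggs in the tray (crop x 575/655, y 240/297/357), which fit the description. The yellow (471,287), blue (590,142) and black (716,147) ones stand outside it and are left alone. The knob sits at the white mark (crop (78,180)). Next I fit the pocket grids.

```bash
cat >> h.py <<'E'
G=np.array([[x,y] for x in(-55,0,55) for y in(-37.5,37.5)])/1000
def fitgrid(W,c0,yaw0):
    "fit pose of the 3x2 grid to world points W (nearest match)"
    from scipy.optimize import least_squares
    W=np.array(W)
    def res(p):
        c,s=np.cos(p[2]),np.sin(p[2]); g=G@np.array([[c,s],[-s,c]])+p[:2]
        return np.linalg.norm(W[:,None]-g[None],axis=2).min(1)
    q=least_squares(res,[*c0,yaw0],loss='soft_l1',f_scale=.003).x
    return q,res(q)
def blobs(m,n,z,amin,amax):
    k,l,s,c=cv2.connectedComponentsWithStats(m); 
    return [unproj(n,c[i],z)[:2] for i in range(1,k) if amin<s[i,4]<amax]
def trayeggs(n='top',z=.036):
    im,m=eggs(n); 
    k,l,s,c=cv2.connectedComponentsWithStats(m)
    return im,[(unproj(n,c[i],z)[:2],s[i,4]) for i in range(1,k) if s[i,4]>50]
E
python3 - <<'E'
from h import *
im,E=trayeggs()
for e,a in E: print(np.round(e,4),a)
W=[e for e,a in E if e[1]<-.22]
print('tray',fitgrid(W,[.47,-.326],-.03))
hsv=cv2.cvtColor(im,cv2.COLOR_BGR2HSV)
for nm,u,z,c0,y0 in [('carrier',(212,170,254,215),.135,[.5645,.046],.08),('pile',(128,195,190,260),.052,[.469,.322],-.27)]:
    big=cv2.resize(im,None,fx=4,fy=4,interpolation=cv2.INTER_CUBIC)[4*u[1]:4*u[3],4*u[0]:4*u[2]]
    g=cv2.GaussianBlur(cv2.cvtColor(big,cv2.COLOR_BGR2GRAY),(5,5),0)
    H=cv2.HoughCircles(g,cv2.HOUGH_GRADIENT,1,40,param1=60,param2=10,minRadius=18,maxRadius=28)[0]
    H=sorted(H.tolist(),key=lambda h:0)[:14]
    W=[unproj('top',((h[0]+.5)/4-.5+u[0],(h[1]+.5)/4-.5+u[1]),z)[:2] for h in H]
    W=np.array(W); q,rs=fitgrid(W,c0,y0); print(nm,q,rs)
    k=rs<.012; print(nm,k.sum(),fitgrid(W[k],q[:2],q[2]))
E
```

```text
[0.7585 0.4011] 56
[0.7456 0.3493] 83
[0.6657 0.6002] 420
[0.6557 0.6684] 349
[ 0.5285 -0.2957] 133
[ 0.5245 -0.3712] 141
[ 0.4729 -0.2927] 142
[ 0.4699 -0.3682] 143
[ 0.4182 -0.2905] 142
[ 0.414  -0.3654] 146
[0.4194 0.7883] 117
[0.331  0.6416] 487
tray (array([ 0.47133169, -0.33061751, -0.04972725]), array([3.80234362e-04, 3.86797003e-04, 5.79484627e-04, 4.46215714e-04,
       9.18211070e-05, 4.98776653e-04]))
carrier [0.5643006  0.05155627 0.07992107] [1.28549373e-03 8.02448110e-04 9.52953559e-04 1.10567649e-03
 8.80651987e-05 3.44402881e-04]
carrier 6 (array([0.56430058, 0.05155631, 0.07992107]), array([1.28549030e-03, 8.02449825e-04, 9.52926679e-04, 1.10569714e-03,
       8.80391008e-05, 3.44426275e-04]))
pile [ 0.47092471  0.32503863 -0.27381314] [0.00077704 0.00143507 0.00028757 0.00094907 0.00093333 0.00013726
 0.06462676]
pile 6 (array([ 0.47116771,  0.32551412, -0.27248383]), array([0.00082939, 0.00083593, 0.00030298, 0.00042633, 0.00079069,
       0.00070678]))
```

```bash
cat >> h.py <<'E'
C=np.array([.5643,.0516]); CY=.08
def cw(x,y): c,s=np.cos(CY),np.sin(CY); return C+[c*x-s*y,s*x+c*y]
E
python3 - <<'E'
from h import *
for th in (-.54,-.18,.18,.54):
    P=[[*cw(-np.sin(th)*rr,.113),.065+np.cos(th)*rr] for rr in (.075,.105)]+[[*cw(-np.sin(th)*.048,.113),.065+np.cos(th)*.048]]
    print(th,[((proj('top',P)-[180,140])*3.6).round().tolist(), proj('scene',P).round().tolist()])
im=cv2.imread('pics/scene0.png'); a=cv2.resize(im[165:265,180:300],None,fx=6,fy=6,interpolation=cv2.INTER_CUBIC); cv2.imwrite('pics/crop2.png',a)
E
```

```text
-0.54 [[[71.0, 160.0], [65.0, 138.0], [76.0, 180.0]], [[209.0, 208.0], [206.0, 200.0], [212.0, 214.0]]]
-0.18 [[[71.0, 187.0], [65.0, 175.0], [76.0, 196.0]], [[213.0, 210.0], [211.0, 204.0], [214.0, 216.0]]]
0.18 [[[73.0, 217.0], [68.0, 219.0], [78.0, 215.0]], [[217.0, 215.0], [218.0, 210.0], [217.0, 218.0]]]
0.54 [[[77.0, 247.0], [74.0, 261.0], [80.0, 234.0]], [[222.0, 221.0], [224.0, 219.0], [220.0, 222.0]]]
```

View pics/crop2.png

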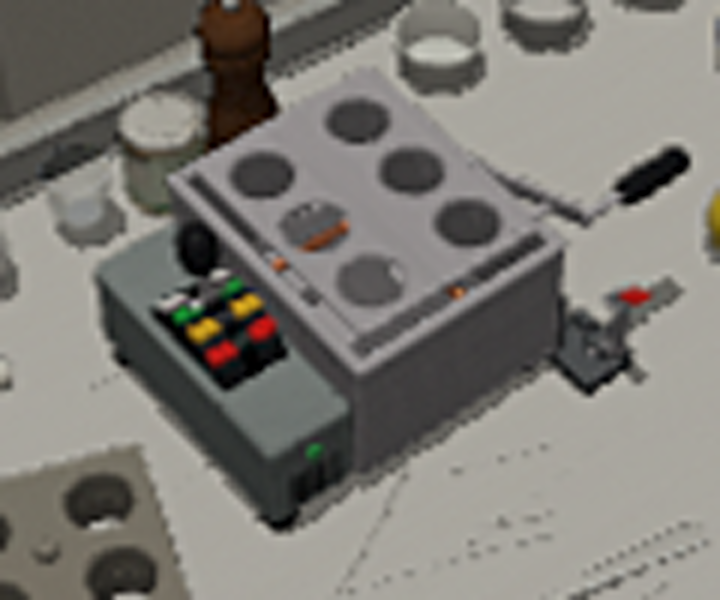

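Call:
{"fn": "play_rows", "kwargs": {"series": [[0,0,-0.2,0,0,0.19],[0,0,-0.2,0,0,0.381],[0,0,-0.2,0,0,0.381],[0,0,-0.2,0,0,0.381]], "fingers": 0.33, "squeeze": 5}}

```text
time: 2.1
ee_pos: [0.1726, -0.6006, 0.4342]
eef_rot: [0.999, 0.042, -0.0, -0.0]
ft_force: [-0.8, -0.3, -2.1]
width: 0.0633
grip_force: 0.0
```

The knob (scene crop (195,250), pixel (212,207)) sits at green. I set the selector first.

Call:
{"fn": "play_rows", "kwargs": {"series": [[1,0,0,0,0,0],[1,0,0,0,0,0],[1,0,0,0,0,0],[1,0,0,0,0,0]]}}

```text
time: 2.5
ee_pos: [0.3304, -0.5853, 0.4329]
eef_rot: [0.999, 0.047, 0.002, -0.002]
ft_force: [0.6, 1.1, -0.5]
width: 0.0583
grip_force: 0.0
```

Call:
{"fn": "play_rows", "kwargs": {"series": [[1,-1,0,0,0,0],[1,-1,0,0,0,0],[1,-1,0,0,0,0],[1,-1,0,0,0,0],[1,-1,0,0,0,0]]}}

```text
time: 3.0
ee_pos: [0.464, -0.4213, 0.4343]
eef_rot: [0.999, 0.046, 0.001, -0.001]
ft_force: [0.6, -0.6, 0.1]
width: 0.0579
grip_force: 0.0
```

Call:
{"fn": "play_rows", "kwargs": {"series": [[1,-1,0,0,0,0],[1,-1,0,0,0,0],[1,-1,0,0,0,0],[1,-1,0,0,0,0],[1,-1,0,0,0,0]]}}

```text
time: 3.5
ee_pos: [0.6002, -0.2594, 0.4338]
eef_rot: [0.999, 0.045, 0.0, -0.002]
ft_force: [-0.5, 0.0, 0.2]
width: 0.0579
grip_force: 0.0
```

Call:
{"fn": "play_rows", "kwargs": {"series": [[0.08,-1,0,0,0,0],[0.08,-1,0,0,0,0],[0.08,-1,0,0,0,0],[0.08,-1,0,0,0,0]]}}

```text
time: 3.9
ee_pos: [0.5972, -0.1072, 0.4348]
eef_rot: [0.999, 0.046, 0.0, -0.002]
ft_force: [0.9, -0.0, -0.6]
width: 0.0581
grip_force: 0.0
```

Call:
{"fn": "play_rows", "kwargs": {"series": [[0,-1,0,0,0,0],[0,-1,0,0,0,0],[0,-1,0,0,0,0],[0,-1,0,0,0,0]]}}

```text
time: 4.3
ee_pos: [0.5838, 0.0419, 0.4347]
eef_rot: [0.999, 0.046, -0.0, -0.002]
ft_force: [-0.1, -0.3, -0.6]
width: 0.0578
grip_force: 0.0
```

Call:
{"fn": "play_rows", "kwargs": {"series": [[0,-0.865,0,0,0,0],[0,-0.865,0,0,0,0],[0,-0.865,0,0,0,0],[0,-0.865,0,0,0,0],[0,-0.865,0,0,0,0]], "fingers": 0.15}}

```text
time: 4.8
ee_pos: [0.5748, 0.1632, 0.4342]
eef_rot: [0.999, 0.041, -0.0, 0.0]
ft_force: [-0.4, -0.4, 0.8]
width: 0.0501
grip_force: 0.0
```

Call:
{"fn": "play_rows", "kwargs": {"series": [[-0.022,-0.017,0.3,0,0,0],[-0.022,-0.017,0.5,0,0,0],[-0.022,-0.017,0.7,0,0,0],[-0.022,-0.017,0.738,0,0,0],[-0.022,-0.017,0.738,0,0,0]]}}

```text
time: 5.3
ee_pos: [0.5714, 0.1643, 0.3236]
eef_rot: [0.999, 0.039, -0.001, 0.0]
ft_force: [0.4, 0.8, 0.5]
width: 0.0504
grip_force: 0.0
```

Call:
{"fn": "play_rows", "kwargs": {"series": [[0,0,0,0,0,0],[0,0,0,0,0,0],[0,0,0,0,0,0],[0,0,0,0,0,0],[0,0,0,0,0,0]], "fingers": -1, "squeeze": 15}}

```text
time: 5.8
ee_pos: [0.5715, 0.1654, 0.3248]
eef_rot: [0.999, 0.04, 0.001, 0.001]
ft_force: [0.7, -3.8, 5.0]
width: 0.0249
grip_force: 15.0
```

```bash
python3 - <<'E'
from h import *
s=status.read_state(); print(s['ee_pos'],s['ft_force'],s['width'],s['grip_force'])
im=vision.camera('scene'); a=cv2.resize(im[135:265,150:320],None,fx=4,fy=4,interpolation=cv2.INTER_CUBIC); cv2.imwrite('pics/crop3.png',a)
E
```

```text
[0.57148628 0.16537308 0.32483343] [ 0.70174385 -3.82370079  5.04988475] 0.024932679868295067 15.000546756782569
```

View pics/crop3.png

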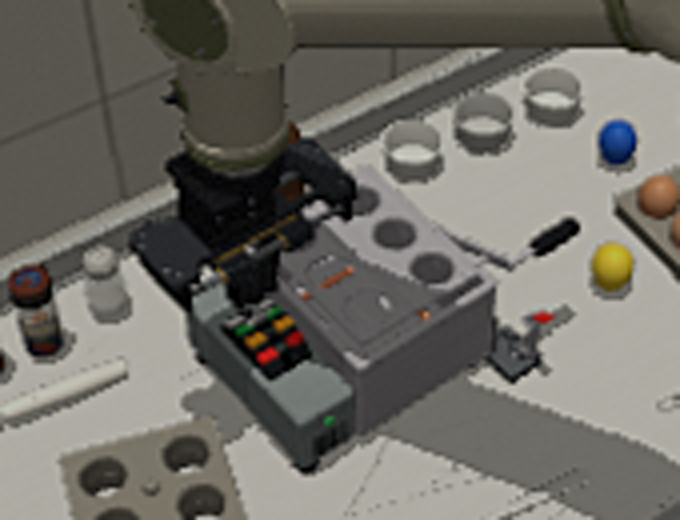

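The fingers (crop (255,270)) hold the knob at the white/green end of the drum, 25 mm wide. I draw it to amber.

Call:
{"fn": "play_rows", "kwargs": {"series": [[-0.05,0,-0.005,0,0,0],[-0.1,0,-0.01,0,0,0],[-0.16,0,-0.01,0,0,0],[-0.215,0,0,0,0,0],[-0.215,0,0,0,0,0]]}}

```text
time: 6.35
ee_pos: [0.5383, 0.1629, 0.3244]
eef_rot: [0.999, 0.04, 0.001, 0.001]
ft_force: [1.4, -4.7, 3.9]
width: 0.0248
grip_force: 15.0
```

Call:
{"fn": "play_rows", "kwargs": {"series": [[0,0,0,0,0,0],[0,0,0,0,0,0],[0,0,0,0,0,0]], "fingers": 0.2, "squeeze": 5}}

```text
time: 6.65
ee_pos: [0.5385, 0.1641, 0.3237]
eef_rot: [0.999, 0.041, -0.0, -0.0]
ft_force: [-0.1, -0.6, 0.1]
width: 0.0416
grip_force: 0.0
```

Call:
{"fn": "play_rows", "kwargs": {"series": [[0,0,-0.3,0,0,0],[0,0,-0.6,0,0,0],[0,0,-0.72,0,0,0]]}}

```text
time: 6.95
ee_pos: [0.539, 0.1644, 0.4362]
eef_rot: [0.999, 0.041, 0.002, -0.001]
ft_force: [0.9, -0.4, 0.1]
width: 0.0519
grip_force: 0.0
```

Call:
{"fn": "play_rows", "kwargs": {"series": [[0,1,0,0,0,0],[0,1,0,0,0,0],[0,1,0,0,0,0]], "fingers": 0.33}}

```text
time: 7.25
ee_pos: [0.5507, 0.0129, 0.432]
eef_rot: [0.999, 0.041, 0.0, -0.0]
ft_force: [0.4, 0.1, 0.4]
width: 0.0576
grip_force: 0.0
```

Call:
{"fn": "play_rows", "kwargs": {"series": [[0,1,0,0,0,0],[0,1,0,0,0,0],[0,1,0,0,0,0],[0,1,0,0,0,0]]}}

```text
time: 7.65
ee_pos: [0.5623, -0.1434, 0.4311]
eef_rot: [0.999, 0.035, -0.001, 0.001]
ft_force: [-0.3, 0.7, -0.4]
width: 0.0577
grip_force: 0.0
```

```bash
python3 - <<'E'
from h import *
im,E=trayeggs()
print([(np.round(e,4),a) for e,a in E if e[1]<-.2]); W=[e for e,a in E if e[1]<-.2]; print(fitgrid(W,[.47,-.33],-.05))
print([(d['conf'],np.round(d['point'],3)) for d in spotter.boxes_of('top','selector_knob')])
a=cv2.resize(im[140:260,180:400],None,fx=3.6,fy=3.6,interpolation=cv2.INTER_CUBIC); cv2.imwrite('pics/crop4.png',a)
E
```

```text
[(array([ 0.5246, -0.3712]), np.int32(142)), (array([ 0.4695, -0.3681]), np.int32(144)), (array([ 0.4142, -0.3653]), np.int32(145))]
(array([ 0.47144328, -0.33074858, -0.05376718]), array([0.00026433, 0.00011933, 0.00033782]))
[(0.39, array([0.537, 0.163, 0.169]))]
```

View pics/crop4.png

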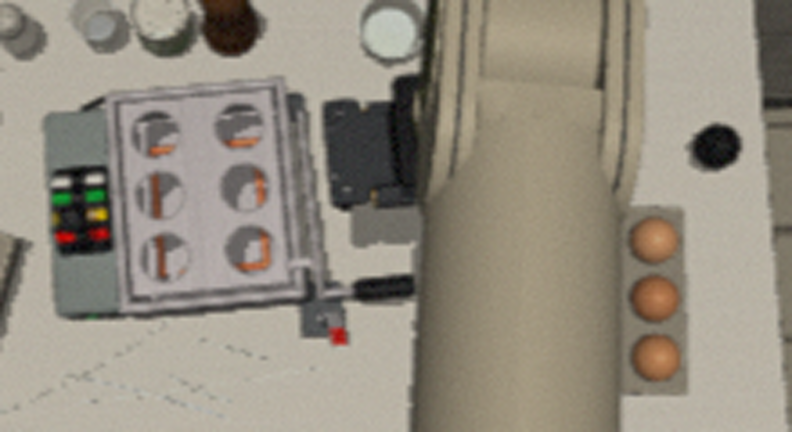

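The lever now covers the left amber mark (crop (70,217)), and the three visible eggs have not moved. Next is egg 1.

```bash
cat >> h.py <<'E'
import json
def plan(start,wps,yaw=.0802):
    "shares per call from the commanded world xyz through waypoints; returns commanded end"
    p=np.array(start,float); c,s=np.cos(yaw),np.sin(yaw); M=np.array([[c,s,0],[s,-c,0],[0,0,-1]])
    for w in wps:
        d=M@(np.array(w)-p)/.15; n=int(np.ceil(np.abs(d).max()-1e-9)) or 1
        q=np.round(d/n,3); rows=np.linalg.norm(q)*3
        print(n,'x',q.tolist(),'rows>=%.1f'%rows); p=p+M.T@(q*n)*.15
    print('end',np.round(p,4).tolist())
    return p
PK={(i,j):cw(i*.055,j*.0375) for i in(-1,0,1) for j in(-1,1)}
E
python3 - <<'E'
from h import *
k=PK[1,-1]
plan([.5631,-.1356,.4321],[[.5246,-.3712,.30],[.5246,-.3712,.214],[.5246,-.3712,.42],[*k,.42],[*k,.345],[*k,.324],[*k,.42]])
E
```

```text
2 x [-0.191, 0.773, 0.44] rows>=2.7
1 x [0.0, -0.001, 0.574] rows>=1.7
2 x [0.0, 0.0, -0.687] rows>=2.1
3 x [0.286, -0.846, 0.0] rows>=2.7
1 x [-0.001, -0.0, 0.501] rows>=1.5
1 x [-0.0, -0.0, 0.14] rows>=0.4
1 x [-0.0, -0.0, -0.64] rows>=1.9
end [0.6222, 0.0186, 0.4199]
```

Call:
{"fn": "play_rows", "kwargs": {"series": [[-0.191,0.773,0.44,0,0,0],[-0.191,0.773,0.44,0,0,0],[-0.191,0.773,0.44,0,0,0]]}}

```text
time: 8.05
ee_pos: [0.5433, -0.2539, 0.3646]
eef_rot: [0.999, 0.041, -0.0, -0.0]
ft_force: [-0.0, -0.2, 0.2]
width: 0.0579
grip_force: 0.0
```

Call:
{"fn": "play_rows", "kwargs": {"series": [[-0.191,0.773,0.44,0,0,0],[-0.191,0.773,0.44,0,0,0],[-0.191,0.773,0.44,0,0,0],[-0.191,0.773,0.44,0,0,0],[-0.191,0.773,0.44,0,0,0]]}}

```text
time: 8.55
ee_pos: [0.5252, -0.3699, 0.2995]
eef_rot: [0.999, 0.041, -0.0, -0.001]
ft_force: [0.1, 0.9, 1.0]
width: 0.0581
grip_force: 0.0
```

Call:
{"fn": "play_rows", "kwargs": {"series": [[0,0,0.2,0,0,0],[0,0,0.4,0,0,0],[0,0,0.52,0,0,0],[0,0,0.574,0,0,0],[0,0,0.574,0,0,0]]}}

```text
time: 9.05
ee_pos: [0.5254, -0.3695, 0.2139]
eef_rot: [0.999, 0.041, 0.0, -0.001]
ft_force: [-0.3, -0.3, 0.4]
width: 0.058
grip_force: 0.0
```

Call:
{"fn": "play_rows", "kwargs": {"series": [[0,0,0,0,0,0],[0,0,0,0,0,0],[0,0,0,0,0,0],[0,0,0,0,0,0]], "fingers": -1, "squeeze": 5}}

```text
time: 9.45
ee_pos: [0.525, -0.3712, 0.215]
eef_rot: [0.999, 0.04, 0.001, 0.0]
ft_force: [-0.0, 1.7, 5.2]
width: 0.0437
grip_force: 5.0
```

Call:
{"fn": "play_rows", "kwargs": {"series": [[0,0,-0.03,0,0,0],[0,0,-0.1,0,0,0],[0,0,-0.2,0,0,0],[0,0,-0.3,0,0,0],[0,0,-0.3,0,0,0]]}}

```text
time: 9.95
ee_pos: [0.5253, -0.3719, 0.2625]
eef_rot: [0.999, 0.04, 0.002, 0.002]
ft_force: [0.6, -0.7, -0.4]
width: 0.0432
grip_force: 5.0
```

```bash
python3 - <<'E'
from h import *
s=status.read_state(); print(s['ee_pos'],s['ft_force'],s['width'],s['grip_force'])
im=vision.camera('scene'); a=cv2.resize(im[130:230,270:390],None,fx=6,fy=6,interpolation=cv2.INTER_CUBIC); cv2.imwrite('pics/crop5.png',a)
E
```

```text
[ 0.52526851 -0.37191075  0.26249536] [ 0.58298739 -0.73052448 -0.35016907] 0.043191297744267665 4.9999769032001495
```

View pics/crop5.png

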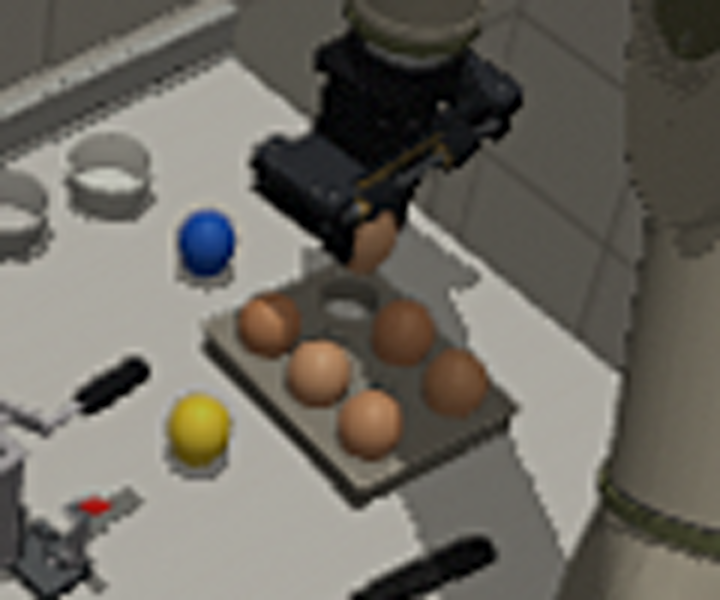

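The egg is held upright (crop (375,240)). I carry it to the far right pocket.

Call:
{"fn": "play_rows", "kwargs": {"series": [[0,0,-0.25,0,0,0],[0,0,-0.55,0,0,0],[0,0,-0.85,0,0,0],[0,0,-1,0,0,0]], "squeeze": 6}}

```text
time: 10.4
ee_pos: [0.5247, -0.3714, 0.4131]
eef_rot: [0.999, 0.04, 0.002, 0.001]
ft_force: [0.7, -0.3, -0.6]
width: 0.0436
grip_force: 6.0
```

Call:
{"fn": "play_rows", "kwargs": {"series": [[0.06,-0.2,-0.074,0,0,0],[0.15,-0.45,-0.074,0,0,0],[0.24,-0.7,-0.074,0,0,0],[0.286,-0.846,-0.074,0,0,0]]}}

```text
time: 10.8
ee_pos: [0.5579, -0.2377, 0.4197]
eef_rot: [0.999, 0.042, 0.0, -0.001]
ft_force: [0.0, 0.0, -1.0]
width: 0.0435
grip_force: 6.0
```

Call:
{"fn": "play_rows", "kwargs": {"series": [[0.09,-0.27,0,0,0,0],[0.18,-0.54,0,0,0,0],[0.286,-0.846,0,0,0,0]]}}

```text
time: 11.1
ee_pos: [0.5895, -0.1107, 0.4196]
eef_rot: [0.999, 0.039, -0.0, 0.0]
ft_force: [0.6, -0.6, -0.6]
width: 0.0432
grip_force: 6.0
```

Call:
{"fn": "play_rows", "kwargs": {"series": [[0.09,-0.27,0,0,0,0],[0.18,-0.54,0,0,0,0],[0.25,-0.74,0,0,0,0],[0.286,-0.846,0,0,0,0],[0.286,-0.846,0,0,0,0]]}}

```text
time: 11.6
ee_pos: [0.6223, 0.0208, 0.4195]
eef_rot: [0.999, 0.042, -0.0, -0.0]
ft_force: [-0.2, 0.2, 0.1]
width: 0.0436
grip_force: 6.0
```

Call:
{"fn": "play_rows", "kwargs": {"series": [[0,0,0.13,0,0,0],[0,0,0.28,0,0,0],[0,0,0.42,0,0,0],[0,0,0.5,0,0,0],[0,0,0.5,0,0,0]]}}

```text
time: 12.1
ee_pos: [0.6218, 0.0166, 0.3433]
eef_rot: [0.999, 0.039, -0.002, 0.0]
ft_force: [0.3, 0.4, -0.2]
width: 0.0433
grip_force: 6.0
```

Call:
{"fn": "play_rows", "kwargs": {"series": [[0,0,0.035,0,0,0],[0,0,0.07,0,0,0],[0,0,0.1,0,0,0],[0,0,0.12,0,0,0],[0,0,0.13,0,0,0]]}}

```text
time: 12.6
ee_pos: [0.6222, 0.0185, 0.3253]
eef_rot: [0.999, 0.04, -0.0, 0.0]
ft_force: [0.7, 0.5, 0.6]
width: 0.0434
grip_force: 6.0
```

Call:
{"fn": "play_rows", "kwargs": {"series": [[0,0,0.005,0,0,0],[0,0,0.01,0,0,0],[0,0,0.01,0,0,0]]}}

```text
time: 12.9
ee_pos: [0.6225, 0.0184, 0.3245]
eef_rot: [0.999, 0.04, 0.001, 0.0]
ft_force: [0.1, -0.7, 1.8]
width: 0.044
grip_force: 6.0
```

Call:
{"fn": "play_rows", "kwargs": {"series": [[0,0,0.004,0,0,0],[0,0,0.008,0,0,0],[0,0,0.008,0,0,0]]}}

```text
time: 13.2
ee_pos: [0.6225, 0.0183, 0.3233]
eef_rot: [0.999, 0.04, 0.001, 0.0]
ft_force: [2.2, -0.8, 4.7]
width: 0.0432
grip_force: 6.0
```

Call:
{"fn": "play_rows", "kwargs": {"series": [[0,0,0,0,0,0],[0,0,0,0,0,0],[0,0,0,0,0,0]], "fingers": 0.3}}

```text
time: 13.5
ee_pos: [0.622, 0.0187, 0.3223]
eef_rot: [0.999, 0.04, -0.001, -0.0]
ft_force: [-0.7, -0.8, -0.3]
width: 0.055
grip_force: 0.0
```

Call:
{"fn": "play_rows", "kwargs": {"series": [[0,0,-0.15,0,0,0],[0,0,-0.4,0,0,0],[0,0,-0.6,0,0,0],[0,0,-0.648,0,0,0],[0,0,-0.648,0,0,0]], "fingers": 0.33}}

```text
time: 14.0
ee_pos: [0.6223, 0.0187, 0.421]
eef_rot: [0.999, 0.04, 0.001, 0.0]
ft_force: [-0.2, -0.7, -0.1]
width: 0.0578
grip_force: 0.0
```

```bash
cat >> h.py <<'E'
def look():
    im,E=trayeggs(); W=[e for e,a in E if e[1]<-.2 and e[0]<.57 and a>90]
    q,rs=fitgrid(W,[.4714,-.3307],-.05); print('eggs',np.round(W,4).tolist(),'tray',np.round(q,4),'res',rs.max().round(4))
    c=[unproj('top',p,.145)[:2] for p in [proj('top',[[*e,.036]])[0] for e,a in E if a>90]]
    c=[w for w in c if np.linalg.norm(w-C)<.1]; print('carrier',np.round([[ (w-C)@[np.cos(CY),np.sin(CY)],(w-C)@[-np.sin(CY),np.cos(CY)]] for w in c],4).tolist())
    return im,W
E
python3 - <<'E'
from h import *
im,W=look(); e=[.4714,-.368]
e=min(W,key=lambda w:np.hypot(w[0]-.4695,w[1]+.368)); k=PK[1,1]
plan([.6222,.0186,.4201],[[*e,.36],[*e,.214],[*e,.42],[*k,.42],[*k,.3245]])
s=status.read_state(); print(s['ee_pos'])
E
```

```text
eggs [[0.5282, -0.2966], [0.4729, -0.2933], [0.469, -0.3687], [0.418, -0.2908], [0.414, -0.3661]] tray [ 0.471  -0.3312 -0.0521] res 0.0004
carrier []
3 x [-0.408, 0.831, 0.134] rows>=2.8
1 x [-0.001, -0.001, 0.972] rows>=2.9
2 x [0.0, 0.0, -0.687] rows>=2.1
3 x [0.408, -0.997, 0.0] rows>=3.2
1 x [0.001, -0.001, 0.637] rows>=1.9
end [0.6162, 0.0934, 0.3246]
[0.62212912 0.01856236 0.4194393 ]
```

```bash
cat >> h.py <<'E'
def sblobs():
    im=vision.camera('scene'); m=cv2.inRange(cv2.cvtColor(im,cv2.COLOR_BGR2HSV),(3,70,50),(17,220,255))
    k,l,s,c=cv2.connectedComponentsWithStats(m); return [c[i] for i in range(1,k) if s[i,4]>40 and c[i][0]>295 and c[i][1]>150]
def check(P):
    "compare scene egg blobs with the projected places of the eggs P"
    u=proj('scene',[[*p,.036] for p in P]); b=np.array(sblobs()).reshape(-1,2)
    for p,q in zip(P,u):
        d=b-q; i=np.linalg.norm(d,axis=1).argmin(); print(np.round(p,3),'off px',d[i].round(1))
E
python3 - <<'E'
from h import *
check([[0.5282, -0.2966], [0.4729, -0.2933], [0.469, -0.3687], [0.418, -0.2908], [0.414, -0.3661]])
E
```

```text
[ 0.528 -0.297] off px [8.8 7.8]
[ 0.473 -0.293] off px [ 0.5 -0.5]
[ 0.469 -0.369] off px [4.4 3.4]
[ 0.418 -0.291] off px [-8.1 -9.1]
[ 0.414 -0.366] off px [-4.4 -4.9]
```

Call:
{"fn": "play_rows", "kwargs": {"series": [[-0.1,0.2,0.134,0,0,0],[-0.23,0.48,0.134,0,0,0],[-0.36,0.75,0.134,0,0,0],[-0.408,0.831,0.134,0,0,0]]}}

```text
time: 14.5
ee_pos: [0.5693, -0.1162, 0.398]
eef_rot: [0.999, 0.037, -0.002, 0.001]
ft_force: [-0.8, 0.2, 0.2]
width: 0.0578
grip_force: 0.0
```

Call:
{"fn": "play_rows", "kwargs": {"series": [[-0.408,0.831,0.134,0,0,0],[-0.408,0.831,0.134,0,0,0],[-0.408,0.831,0.134,0,0,0]]}}

```text
time: 14.8
ee_pos: [0.5186, -0.2421, 0.378]
eef_rot: [0.999, 0.04, -0.001, -0.0]
ft_force: [0.3, 0.0, 0.3]
width: 0.0582
grip_force: 0.0
```

Call:
{"fn": "play_rows", "kwargs": {"series": [[-0.13,0.28,0.134,0,0,0],[-0.27,0.55,0.134,0,0,0],[-0.37,0.75,0.134,0,0,0],[-0.408,0.831,0.134,0,0,0],[-0.408,0.831,0.134,0,0,0]]}}

```text
time: 15.3
ee_pos: [0.4682, -0.3704, 0.3584]
eef_rot: [0.999, 0.039, -0.001, -0.0]
ft_force: [-0.5, 1.0, 0.0]
width: 0.0578
grip_force: 0.0
```

```bash
python3 - <<'E'
from h import *
check([[0.5282, -0.2966], [0.4729, -0.2933], [0.469, -0.3687], [0.418, -0.2908], [0.414, -0.3661]])
s=status.read_state(); print(s['ee_pos'])
E
```

```text
[ 0.528 -0.297] off px [8.8 7.9]
[ 0.473 -0.293] off px [ 0.6 -0.5]
[ 0.469 -0.369] off px [4.4 3.5]
[ 0.418 -0.291] off px [-8.1 -9. ]
[ 0.414 -0.366] off px [-4.4 -4.8]
[ 0.46937185 -0.36853277  0.35872797]
```

Nothing has moved. I pick egg 2 and place it far left.

Call:
{"fn": "play_rows", "kwargs": {"series": [[0,0,0.3,0,0,0],[0,0,0.6,0,0,0],[0,0,0.85,0,0,0],[0,0,0.972,0,0,0],[0,0,0.972,0,0,0]]}}

```text
time: 15.85
ee_pos: [0.4701, -0.366, 0.2114]
eef_rot: [0.999, 0.042, -0.001, -0.002]
ft_force: [1.2, 0.1, 0.9]
width: 0.0577
grip_force: 0.0
```

Call:
{"fn": "play_rows", "kwargs": {"series": [[0,0,0,0,0,0],[0,0,0,0,0,0],[0,0,0,0,0,0],[0,0,0,0,0,0]], "fingers": -1, "squeeze": 6}}

```text
time: 16.25
ee_pos: [0.4698, -0.3685, 0.2148]
eef_rot: [0.999, 0.04, 0.001, 0.0]
ft_force: [0.9, 1.3, 2.2]
width: 0.0433
grip_force: 6.0
```

Call:
{"fn": "play_rows", "kwargs": {"series": [[0,0,-0.05,0,0,0],[0,0,-0.2,0,0,0],[0,0,-0.45,0,0,0],[0,0,-0.687,0,0,0]]}}

```text
time: 16.65
ee_pos: [0.4688, -0.3691, 0.3187]
eef_rot: [0.999, 0.04, -0.0, 0.0]
ft_force: [1.1, -1.7, 0.2]
width: 0.0436
grip_force: 6.0
```

Call:
{"fn": "play_rows", "kwargs": {"series": [[0,0,-0.25,0,0,0],[0,0,-0.5,0,0,0],[0,0,-0.687,0,0,0],[0,0,-0.687,0,0,0]]}}

```text
time: 17.05
ee_pos: [0.4695, -0.3694, 0.4255]
eef_rot: [0.999, 0.04, 0.003, 0.003]
ft_force: [0.3, -1.0, -0.5]
width: 0.0435
grip_force: 6.0
```

Call:
{"fn": "play_rows", "kwargs": {"series": [[0.07,-0.17,0,0,0,0],[0.17,-0.42,0,0,0,0],[0.29,-0.71,0,0,0,0],[0.408,-0.997,0,0,0,0]]}}

```text
time: 17.45
ee_pos: [0.5181, -0.2137, 0.4196]
eef_rot: [0.999, 0.04, -0.0, 0.0]
ft_force: [1.2, -0.0, -0.5]
width: 0.0431
grip_force: 6.0
```

Call:
{"fn": "play_rows", "kwargs": {"series": [[0.12,-0.29,0,0,0,0],[0.24,-0.58,0,0,0,0],[0.35,-0.86,0,0,0,0],[0.408,-0.997,0,0,0,0]]}}

```text
time: 17.85
ee_pos: [0.5675, -0.0565, 0.4198]
eef_rot: [0.999, 0.042, -0.0, -0.001]
ft_force: [0.2, -0.4, -0.6]
width: 0.0435
grip_force: 6.0
```

Call:
{"fn": "play_rows", "kwargs": {"series": [[0.12,-0.29,0,0,0,0],[0.24,-0.58,0,0,0,0],[0.35,-0.86,0,0,0,0],[0.408,-0.997,0,0,0,0],[0.408,-0.997,0,0,0,0]]}}

```text
time: 18.35
ee_pos: [0.616, 0.0971, 0.4191]
eef_rot: [0.999, 0.043, -0.001, -0.001]
ft_force: [-0.9, -0.3, -0.3]
width: 0.0434
grip_force: 6.0
```

Call:
{"fn": "play_rows", "kwargs": {"series": [[0,0,0.13,0,0,0],[0,0,0.28,0,0,0],[0,0,0.42,0,0,0],[0,0,0.5,0,0,0],[0,0,0.5,0,0,0]]}}

```text
time: 18.85
ee_pos: [0.6158, 0.0917, 0.3432]
eef_rot: [0.999, 0.04, -0.002, 0.0]
ft_force: [-1.0, 0.6, -0.1]
width: 0.0434
grip_force: 6.0
```

Call:
{"fn": "play_rows", "kwargs": {"series": [[0,0,0.04,0,0,0],[0,0,0.08,0,0,0],[0,0,0.11,0,0,0],[0,0,0.13,0,0,0],[0,0,0.141,0,0,0]]}}

```text
time: 19.35
ee_pos: [0.6164, 0.0929, 0.324]
eef_rot: [0.999, 0.04, 0.0, 0.0]
ft_force: [1.5, 0.1, 2.6]
width: 0.0436
grip_force: 6.0
```

Call:
{"fn": "play_rows", "kwargs": {"series": [[0,0,0,0,0,0],[0,0,0,0,0,0]]}}

```text
time: 19.55
ee_pos: [0.6164, 0.0929, 0.3242]
eef_rot: [0.999, 0.04, 0.0, 0.0]
ft_force: [1.2, 0.8, 0.1]
width: 0.0433
grip_force: 6.0
```

Call:
{"fn": "play_rows", "kwargs": {"series": [[0,0,0.003,0,0,0],[0,0,0.003,0,0,0],[0,0,0.003,0,0,0]], "fingers": 0.3}}

```text
time: 19.85
ee_pos: [0.6162, 0.093, 0.3234]
eef_rot: [0.999, 0.04, -0.0, 0.0]
ft_force: [0.6, 0.0, 0.1]
width: 0.0548
grip_force: 0.0
```

Call:
{"fn": "play_rows", "kwargs": {"series": [[0,0,-0.15,0,0,0],[0,0,-0.4,0,0,0],[0,0,-0.6,0,0,0],[0,0,-0.643,0,0,0],[0,0,-0.643,0,0,0]], "fingers": 0.33}}

```text
time: 20.35
ee_pos: [0.6163, 0.0931, 0.4209]
eef_rot: [0.999, 0.04, 0.001, -0.0]
ft_force: [-0.2, 0.2, 0.9]
width: 0.0578
grip_force: 0.0
```

```bash
python3 - <<'E'
from h import *
im,W=look(); check(W)
e=min(W,key=lambda w:np.hypot(w[0]-.414,w[1]+.366)); k=PK[0,-1]
plan([.6162,.0934,.4201],[[*e,.36],[*e,.2142],[*e,.42],[*k,.42],[*k,.3238]])
print(status.read_state()['ee_pos'])
E
```

```text
eggs [[0.5283, -0.2968], [0.4732, -0.2937], [0.4182, -0.2908], [0.414, -0.3661]] tray [ 0.4711 -0.3313 -0.0541] res 0.0004
carrier []
[ 0.528 -0.297] off px [8.8 7.8]
[ 0.473 -0.294] off px [ 0.6 -0.5]
[ 0.418 -0.291] off px [-8.1 -9.1]
[ 0.414 -0.366] off px [-0.1 -0.8]
3 x [-0.53, 0.982, 0.134] rows>=3.4
1 x [0.001, -0.0, 0.971] rows>=2.9
2 x [-0.0, -0.0, -0.686] rows>=2.1
3 x [0.407, -0.815, -0.0] rows>=2.7
1 x [0.001, -0.001, 0.641] rows>=1.9
end [0.5673, 0.0142, 0.3238]
[0.61605695 0.09283388 0.41858635]
```

Call:
{"fn": "play_rows", "kwargs": {"series": [[-0.14,0.26,0.134,0,0,0],[-0.3,0.55,0.134,0,0,0],[-0.45,0.83,0.134,0,0,0],[-0.53,0.982,0.134,0,0,0]]}}

```text
time: 20.85
ee_pos: [0.547, -0.0645, 0.398]
eef_rot: [0.999, 0.038, -0.002, 0.001]
ft_force: [-0.9, 0.3, 0.6]
width: 0.058
grip_force: 0.0
```

Call:
{"fn": "play_rows", "kwargs": {"series": [[-0.14,0.26,0.134,0,0,0],[-0.3,0.55,0.134,0,0,0],[-0.45,0.83,0.134,0,0,0],[-0.53,0.982,0.134,0,0,0]]}}

```text
time: 21.25
ee_pos: [0.4788, -0.2174, 0.378]
eef_rot: [0.999, 0.038, -0.002, 0.0]
ft_force: [0.9, -0.4, 0.3]
width: 0.0576
grip_force: 0.0
```

Call:
{"fn": "play_rows", "kwargs": {"series": [[-0.14,0.26,0.134,0,0,0],[-0.3,0.55,0.134,0,0,0],[-0.45,0.83,0.134,0,0,0],[-0.53,0.982,0.134,0,0,0],[-0.53,0.982,0.134,0,0,0]]}}

```text
time: 21.75
ee_pos: [0.4109, -0.3705, 0.3577]
eef_rot: [0.999, 0.037, -0.002, -0.0]
ft_force: [-0.4, 0.1, 0.4]
width: 0.0574
grip_force: 0.0
```

```bash
python3 - <<'E'
from h import *
check([[0.5283, -0.2968], [0.4732, -0.2937], [0.4182, -0.2908], [0.414, -0.3661]]); look(); print(status.read_state()['ee_pos'])
E
```

```text
[ 0.528 -0.297] off px [8.9 7.9]
[ 0.473 -0.294] off px [ 0.6 -0.4]
[ 0.418 -0.291] off px [-8. -9.]
[ 0.414 -0.366] off px [-0.3 -0.8]
eggs [[0.5286, -0.2969], [0.473, -0.2938], [0.4182, -0.2908]] tray [ 0.4712 -0.3313 -0.0556] res 0.0004
carrier [[0.0551, -0.038], [0.0558, 0.0373]]
[ 0.41363633 -0.36654158  0.35820994]
```

Eggs 1 and 2 are seated in the carrier at (55, -38) and (56, 37). Next is egg 3.

Call:
{"fn": "play_rows", "kwargs": {"series": [[0,0,0.3,0,0,0],[0,0,0.6,0,0,0],[0,0,0.85,0,0,0],[0,0,0.971,0,0,0],[0,0,0.971,0,0,0]]}}

```text
time: 22.35
ee_pos: [0.4142, -0.3644, 0.2112]
eef_rot: [0.999, 0.042, -0.001, -0.002]
ft_force: [-0.5, -0.0, 0.6]
width: 0.0579
grip_force: 0.0
```

Call:
{"fn": "play_rows", "kwargs": {"series": [[0,0,0,0,0,0],[0,0,0,0,0,0],[0,0,0,0,0,0],[0,0,0,0,0,0]], "fingers": -1, "squeeze": 6}}

```text
time: 22.75
ee_pos: [0.4144, -0.3664, 0.2146]
eef_rot: [0.999, 0.04, 0.0, 0.0]
ft_force: [0.5, 2.3, 2.2]
width: 0.0436
grip_force: 6.0
```

Call:
{"fn": "play_rows", "kwargs": {"series": [[0,0,-0.05,0,0,0],[0,0,-0.2,0,0,0],[0,0,-0.45,0,0,0],[0,0,-0.686,0,0,0]]}}

```text
time: 23.15
ee_pos: [0.4136, -0.3667, 0.3186]
eef_rot: [0.999, 0.04, -0.0, 0.0]
ft_force: [1.4, -0.6, -1.4]
width: 0.0436
grip_force: 6.0
```

Call:
{"fn": "play_rows", "kwargs": {"series": [[0,0,-0.25,0,0,0],[0,0,-0.5,0,0,0],[0,0,-0.686,0,0,0],[0,0,-0.686,0,0,0]]}}

```text
time: 23.55
ee_pos: [0.4142, -0.3671, 0.4249]
eef_rot: [0.999, 0.04, 0.003, 0.003]
ft_force: [0.4, -0.7, -0.6]
width: 0.0433
grip_force: 6.0
```

Call:
{"fn": "play_rows", "kwargs": {"series": [[0.08,-0.16,0,0,0,0],[0.2,-0.4,0,0,0,0],[0.32,-0.64,0,0,0,0],[0.407,-0.815,0,0,0,0]]}}

```text
time: 23.95
ee_pos: [0.4655, -0.2374, 0.4194]
eef_rot: [0.999, 0.041, -0.0, -0.0]
ft_force: [-0.5, -0.5, -0.8]
width: 0.0433
grip_force: 6.0
```

Call:
{"fn": "play_rows", "kwargs": {"series": [[0.12,-0.24,0,0,0,0],[0.24,-0.48,0,0,0,0],[0.34,-0.68,0,0,0,0],[0.407,-0.815,0,0,0,0]]}}

```text
time: 24.35
ee_pos: [0.5164, -0.1105, 0.4194]
eef_rot: [0.999, 0.041, -0.0, -0.0]
ft_force: [-0.0, -0.3, 0.4]
width: 0.0434
grip_force: 6.0
```

Call:
{"fn": "play_rows", "kwargs": {"series": [[0.12,-0.24,0,0,0,0],[0.24,-0.48,0,0,0,0],[0.34,-0.68,0,0,0,0],[0.407,-0.815,0,0,0,0],[0.407,-0.815,0,0,0,0]]}}

```text
time: 24.85
ee_pos: [0.5673, 0.0171, 0.4191]
eef_rot: [0.999, 0.043, -0.0, -0.001]
ft_force: [-0.1, -0.4, -0.7]
width: 0.0433
grip_force: 6.0
```

Call:
{"fn": "play_rows", "kwargs": {"series": [[0,0,0.13,0,0,0],[0,0,0.28,0,0,0],[0,0,0.42,0,0,0],[0,0,0.5,0,0,0],[0,0,0.5,0,0,0]]}}

```text
time: 25.35
ee_pos: [0.5665, 0.0126, 0.343]
eef_rot: [0.999, 0.04, -0.002, 0.0]
ft_force: [-0.4, 0.4, -0.1]
width: 0.0431
grip_force: 6.0
```

Call:
{"fn": "play_rows", "kwargs": {"series": [[0,0,0.04,0,0,0],[0,0,0.08,0,0,0],[0,0,0.11,0,0,0],[0,0,0.13,0,0,0],[0,0,0.142,0,0,0]]}}

```text
time: 25.85
ee_pos: [0.5672, 0.0137, 0.3234]
eef_rot: [0.999, 0.04, 0.0, -0.0]
ft_force: [-2.2, 0.8, 3.8]
width: 0.0433
grip_force: 6.0
```

Call:
{"fn": "play_rows", "kwargs": {"series": [[0,0,0,0,0,0],[0,0,0,0,0,0]]}}

```text
time: 26.05
ee_pos: [0.5672, 0.0137, 0.3237]
eef_rot: [0.999, 0.04, 0.0, 0.0]
ft_force: [-0.1, 1.0, -0.4]
width: 0.0436
grip_force: 6.0
```

Call:
{"fn": "play_rows", "kwargs": {"series": [[0,0,0,0,0,0],[0,0,0,0,0,0],[0,0,0,0,0,0]], "fingers": 0.3}}

```text
time: 26.35
ee_pos: [0.5671, 0.0135, 0.3235]
eef_rot: [0.999, 0.04, 0.0, 0.0]
ft_force: [0.5, -0.4, 1.1]
width: 0.0548
grip_force: 0.0
```

Call:
{"fn": "play_rows", "kwargs": {"series": [[0,0,-0.15,0,0,0],[0,0,-0.4,0,0,0],[0,0,-0.6,0,0,0],[0,0,-0.642,0,0,0],[0,0,-0.642,0,0,0]], "fingers": 0.33}}

```text
time: 26.85
ee_pos: [0.5673, 0.0137, 0.4207]
eef_rot: [0.999, 0.04, 0.001, 0.0]
ft_force: [-0.8, -0.6, -0.3]
width: 0.0578
grip_force: 0.0
```

```bash
python3 - <<'E'
from h import *
im,W=look(); check(W)
e=min(W,key=lambda w:np.hypot(w[0]-.528,w[1]+.297)); k=PK[0,1]
plan([.5673,.0142,.4200],[[*e,.36],[*e,.2142],[*e,.42],[*k,.42],[*k,.3238]])
print(status.read_state()['ee_pos'])
E
```

```text
eggs [[0.5279, -0.2969], [0.4729, -0.2946], [0.418, -0.2915]] tray [ 0.4711 -0.3318 -0.0492] res 0.0003
carrier []
[ 0.528 -0.297] off px [8.9 7.7]
[ 0.473 -0.295] off px [ 0.5 -0.5]
[ 0.418 -0.291] off px [-8.1 -9.1]
3 x [-0.143, 0.682, 0.133] rows>=2.1
1 x [0.001, 0.0, 0.973] rows>=2.9
2 x [0.0, 0.0, -0.686] rows>=2.1
3 x [0.143, -0.849, 0.0] rows>=2.6
1 x [-0.001, 0.001, 0.641] rows>=1.9
end [0.5613, 0.089, 0.3238]
[0.56689226 0.01343352 0.41855152]
```

Call:
{"fn": "play_rows", "kwargs": {"series": [[-0.05,0.24,0.133,0,0,0],[-0.11,0.52,0.133,0,0,0],[-0.143,0.682,0.133,0,0,0]]}}

```text
time: 27.25
ee_pos: [0.5529, -0.0936, 0.3974]
eef_rot: [0.999, 0.039, -0.002, 0.0]
ft_force: [0.9, 0.5, 0.1]
width: 0.0578
grip_force: 0.0
```

Call:
{"fn": "play_rows", "kwargs": {"series": [[-0.06,0.3,0.133,0,0,0],[-0.12,0.58,0.133,0,0,0],[-0.143,0.682,0.133,0,0,0]]}}

```text
time: 27.55
ee_pos: [0.539, -0.1989, 0.3774]
eef_rot: [0.999, 0.037, -0.002, 0.0]
ft_force: [0.1, -0.1, 0.4]
width: 0.0576
grip_force: 0.0
```

Call:
{"fn": "play_rows", "kwargs": {"series": [[-0.06,0.3,0.133,0,0,0],[-0.12,0.58,0.133,0,0,0],[-0.143,0.682,0.133,0,0,0],[-0.143,0.682,0.133,0,0,0]]}}

```text
time: 27.95
ee_pos: [0.5265, -0.3, 0.3585]
eef_rot: [0.999, 0.038, -0.001, -0.0]
ft_force: [-0.7, 0.8, 0.5]
width: 0.0581
grip_force: 0.0
```

```bash
python3 - <<'E'
from h import *
check([[0.5279, -0.2969], [0.4729, -0.2946], [0.418, -0.2915]]); print(status.read_state()['ee_pos'])
im,E=trayeggs(); print([(np.round(e,3),a) for e,a in E if e[1]<.15])
E
```

```text
[ 0.528 -0.297] off px [8.9 7.8]
[ 0.473 -0.295] off px [ 0.5 -0.4]
[ 0.418 -0.292] off px [-8.1 -9. ]
[ 0.52738779 -0.29769565  0.35890628]
[(array([0.782, 0.038]), np.int32(54)), (array([0.645, 0.022]), np.int32(140)), (array([0.639, 0.105]), np.int32(141)), (array([0.585, 0.017]), np.int32(139)), (array([ 0.473, -0.294]), np.int32(137)), (array([ 0.418, -0.292]), np.int32(139))]
```

Call:
{"fn": "play_rows", "kwargs": {"series": [[0,0,0.3,0,0,0],[0,0,0.6,0,0,0],[0,0,0.85,0,0,0],[0,0,0.973,0,0,0],[0,0,0.973,0,0,0]]}}

```text
time: 28.55
ee_pos: [0.5277, -0.2948, 0.2116]
eef_rot: [0.999, 0.042, -0.001, -0.001]
ft_force: [-0.3, 0.5, 0.4]
width: 0.0581
grip_force: 0.0
```

Call:
{"fn": "play_rows", "kwargs": {"series": [[0,0,0,0,0,0],[0,0,0,0,0,0],[0,0,0,0,0,0],[0,0,0,0,0,0]], "fingers": -1, "squeeze": 6}}

```text
time: 28.95
ee_pos: [0.5281, -0.2972, 0.2151]
eef_rot: [0.999, 0.04, 0.001, 0.0]
ft_force: [1.5, 1.2, 2.8]
width: 0.0436
grip_force: 6.0
```

Call:
{"fn": "play_rows", "kwargs": {"series": [[0,0,-0.05,0,0,0],[0,0,-0.2,0,0,0],[0,0,-0.45,0,0,0],[0,0,-0.686,0,0,0]]}}

```text
time: 29.35
ee_pos: [0.5272, -0.2976, 0.3184]
eef_rot: [0.999, 0.04, -0.0, -0.0]
ft_force: [0.4, -0.3, 0.5]
width: 0.0431
grip_force: 6.0
```

Call:
{"fn": "play_rows", "kwargs": {"series": [[0,0,-0.25,0,0,0],[0,0,-0.5,0,0,0],[0,0,-0.686,0,0,0],[0,0,-0.686,0,0,0]]}}

```text
time: 29.75
ee_pos: [0.5279, -0.2977, 0.4251]
eef_rot: [0.999, 0.04, 0.003, 0.002]
ft_force: [0.6, -0.8, -1.1]
width: 0.0434
grip_force: 6.0
```

Call:
{"fn": "play_rows", "kwargs": {"series": [[0.03,-0.17,0,0,0,0],[0.07,-0.42,0,0,0,0],[0.11,-0.66,0,0,0,0],[0.143,-0.849,0,0,0,0]]}}

```text
time: 30.15
ee_pos: [0.5385, -0.1666, 0.4193]
eef_rot: [0.999, 0.041, -0.0, -0.0]
ft_force: [0.1, -0.1, -0.5]
width: 0.0435
grip_force: 6.0
```

Call:
{"fn": "play_rows", "kwargs": {"series": [[0.04,-0.25,0,0,0,0],[0.08,-0.5,0,0,0,0],[0.12,-0.72,0,0,0,0],[0.143,-0.849,0,0,0,0]]}}

```text
time: 30.55
ee_pos: [0.5496, -0.0371, 0.4194]
eef_rot: [0.999, 0.042, -0.0, -0.0]
ft_force: [0.1, -0.4, -1.0]
width: 0.0433
grip_force: 6.0
```

Call:
{"fn": "play_rows", "kwargs": {"series": [[0.04,-0.25,0,0,0,0],[0.08,-0.5,0,0,0,0],[0.12,-0.72,0,0,0,0],[0.143,-0.849,0,0,0,0],[0.143,-0.849,0,0,0,0]]}}

```text
time: 31.05
ee_pos: [0.5604, 0.0918, 0.4192]
eef_rot: [0.999, 0.043, -0.0, -0.001]
ft_force: [-0.3, -0.5, -0.7]
width: 0.0438
grip_force: 6.0
```

Call:
{"fn": "play_rows", "kwargs": {"series": [[0,0,0.13,0,0,0],[0,0,0.28,0,0,0],[0,0,0.42,0,0,0],[0,0,0.5,0,0,0],[0,0,0.5,0,0,0]]}}

```text
time: 31.55
ee_pos: [0.5606, 0.0874, 0.343]
eef_rot: [0.999, 0.04, -0.002, 0.0]
ft_force: [1.0, 0.2, -0.8]
width: 0.0435
grip_force: 6.0
```

Call:
{"fn": "play_rows", "kwargs": {"series": [[0,0,0.04,0,0,0],[0,0,0.08,0,0,0],[0,0,0.11,0,0,0],[0,0,0.13,0,0,0],[0,0,0.141,0,0,0]]}}

```text
time: 32.05
ee_pos: [0.5613, 0.0885, 0.3239]
eef_rot: [0.999, 0.04, 0.001, -0.0]
ft_force: [0.1, -0.2, 2.8]
width: 0.0433
grip_force: 6.0
```

Call:
{"fn": "play_rows", "kwargs": {"series": [[0,0,0,0,0,0],[0,0,0,0,0,0]]}}

```text
time: 32.25
ee_pos: [0.5613, 0.0885, 0.3241]
eef_rot: [0.999, 0.04, 0.0, 0.0]
ft_force: [1.7, -0.4, 1.6]
width: 0.0431
grip_force: 6.0
```

Call:
{"fn": "play_rows", "kwargs": {"series": [[0,0,0,0,0,0],[0,0,0,0,0,0],[0,0,0,0,0,0]], "fingers": 0.3}}

```text
time: 32.55
ee_pos: [0.561, 0.0885, 0.3234]
eef_rot: [0.999, 0.04, -0.0, 0.0]
ft_force: [0.0, 0.2, 0.1]
width: 0.0547
grip_force: 0.0
```

Call:
{"fn": "play_rows", "kwargs": {"series": [[0,0,-0.15,0,0,0],[0,0,-0.4,0,0,0],[0,0,-0.6,0,0,0],[0,0,-0.641,0,0,0],[0,0,-0.641,0,0,0]], "fingers": 0.33}}

```text
time: 33.05
ee_pos: [0.5612, 0.0886, 0.4206]
eef_rot: [0.999, 0.04, 0.001, 0.0]
ft_force: [-0.0, -0.7, 0.2]
width: 0.0576
grip_force: 0.0
```

```bash
python3 - <<'E'
from h import *
im,W=look(); check(W)
e=min(W,key=lambda w:np.hypot(w[0]-.473,w[1]+.295)); k=PK[-1,-1]
plan([.5613,.089,.4200],[[*e,.36],[*e,.2142],[*e,.42],[*k,.42],[*k,.3238]])
print(status.read_state()['ee_pos'])
E
```

```text
eggs [[0.4731, -0.2952], [0.4181, -0.2918]] tray [ 0.4711 -0.3324 -0.054 ] res 0.0002
carrier []
[ 0.473 -0.295] off px [4.4 3.4]
[ 0.418 -0.292] off px [-4.2 -5.2]
3 x [-0.264, 0.835, 0.133] rows>=2.7
1 x [0.001, 0.001, 0.973] rows>=2.9
2 x [-0.0, -0.0, -0.686] rows>=2.1
3 x [0.141, -0.669, 0.0] rows>=2.1
1 x [0.001, 0.001, 0.641] rows>=1.9
end [0.5124, 0.0098, 0.3238]
[0.56084641 0.08835018 0.41845584]
```

Call:
{"fn": "play_rows", "kwargs": {"series": [[-0.08,0.26,0.133,0,0,0],[-0.17,0.54,0.133,0,0,0],[-0.24,0.76,0.133,0,0,0],[-0.264,0.835,0.133,0,0,0]]}}

```text
time: 33.55
ee_pos: [0.5306, -0.0438, 0.398]
eef_rot: [0.999, 0.038, -0.002, 0.001]
ft_force: [0.4, -0.4, 0.3]
width: 0.0576
grip_force: 0.0
```

Call:
{"fn": "play_rows", "kwargs": {"series": [[-0.08,0.26,0.133,0,0,0],[-0.17,0.54,0.133,0,0,0],[-0.24,0.76,0.133,0,0,0],[-0.264,0.835,0.133,0,0,0]]}}

```text
time: 33.95
ee_pos: [0.5009, -0.1711, 0.3784]
eef_rot: [0.999, 0.038, -0.001, 0.0]
ft_force: [-0.0, 0.7, -0.3]
width: 0.058
grip_force: 0.0
```

Call:
{"fn": "play_rows", "kwargs": {"series": [[-0.08,0.26,0.133,0,0,0],[-0.17,0.54,0.133,0,0,0],[-0.24,0.76,0.133,0,0,0],[-0.264,0.835,0.133,0,0,0],[-0.264,0.835,0.133,0,0,0]]}}

```text
time: 34.45
ee_pos: [0.4725, -0.2964, 0.3589]
eef_rot: [0.999, 0.039, -0.001, -0.0]
ft_force: [-0.3, 0.5, -0.3]
width: 0.0579
grip_force: 0.0
```

```bash
python3 - <<'E'
from h import *
check([[0.4731, -0.2952], [0.4181, -0.2918]]); print(status.read_state()['ee_pos'])
E
```

```text
[ 0.473 -0.295] off px [4.3 3.5]
[ 0.418 -0.292] off px [-4.2 -5.2]
[ 0.47321691 -0.2946675   0.35917546]
```

Call:
{"fn": "play_rows", "kwargs": {"series": [[0,0,0.3,0,0,0],[0,0,0.6,0,0,0],[0,0,0.85,0,0,0],[0,0,0.973,0,0,0],[0,0,0.973,0,0,0]]}}

```text
time: 35.0
ee_pos: [0.4732, -0.2927, 0.2117]
eef_rot: [0.999, 0.042, -0.001, -0.002]
ft_force: [-0.2, 0.3, 1.1]
width: 0.0576
grip_force: 0.0
```

Call:
{"fn": "play_rows", "kwargs": {"series": [[0,0,0,0,0,0],[0,0,0,0,0,0],[0,0,0,0,0,0],[0,0,0,0,0,0]], "fingers": -1, "squeeze": 6}}

```text
time: 35.4
ee_pos: [0.4734, -0.2953, 0.2151]
eef_rot: [0.999, 0.04, 0.001, 0.0]
ft_force: [0.8, 2.4, 3.8]
width: 0.0433
grip_force: 6.0
```

Call:
{"fn": "play_rows", "kwargs": {"series": [[0,0,-0.05,0,0,0],[0,0,-0.2,0,0,0],[0,0,-0.45,0,0,0],[0,0,-0.686,0,0,0]]}}

```text
time: 35.8
ee_pos: [0.4724, -0.2957, 0.3185]
eef_rot: [0.999, 0.04, -0.0, -0.0]
ft_force: [0.8, -0.7, -1.1]
width: 0.0435
grip_force: 6.0
```

Call:
{"fn": "play_rows", "kwargs": {"series": [[0,0,-0.25,0,0,0],[0,0,-0.5,0,0,0],[0,0,-0.686,0,0,0],[0,0,-0.686,0,0,0]]}}

```text
time: 36.2
ee_pos: [0.4731, -0.2959, 0.4248]
eef_rot: [0.999, 0.04, 0.003, 0.002]
ft_force: [0.2, -0.9, 0.7]
width: 0.0436
grip_force: 6.0
```

Call:
{"fn": "play_rows", "kwargs": {"series": [[0.04,-0.17,0,0,0,0],[0.08,-0.4,0,0,0,0],[0.12,-0.58,0,0,0,0],[0.141,-0.669,0,0,0,0]]}}

```text
time: 36.6
ee_pos: [0.4859, -0.1914, 0.4195]
eef_rot: [0.999, 0.041, -0.0, -0.0]
ft_force: [0.8, -0.2, -0.1]
width: 0.0433
grip_force: 6.0
```

Call:
{"fn": "play_rows", "kwargs": {"series": [[0.04,-0.2,0,0,0,0],[0.08,-0.4,0,0,0,0],[0.12,-0.58,0,0,0,0],[0.141,-0.669,0,0,0,0]]}}

```text
time: 37.0
ee_pos: [0.499, -0.0904, 0.4196]
eef_rot: [0.999, 0.041, -0.0, -0.0]
ft_force: [0.2, -0.3, -0.2]
width: 0.0431
grip_force: 6.0
```

Call:
{"fn": "play_rows", "kwargs": {"series": [[0.04,-0.2,0,0,0,0],[0.08,-0.4,0,0,0,0],[0.12,-0.58,0,0,0,0],[0.141,-0.669,0,0,0,0],[0.141,-0.669,0,0,0,0]]}}

```text
time: 37.5
ee_pos: [0.5121, 0.0103, 0.4196]
eef_rot: [0.999, 0.041, -0.0, -0.0]
ft_force: [-0.0, 0.2, -0.6]
width: 0.0434
grip_force: 6.0
```

Call:
{"fn": "play_rows", "kwargs": {"series": [[0,0,0.13,0,0,0],[0,0,0.28,0,0,0],[0,0,0.42,0,0,0],[0,0,0.5,0,0,0],[0,0,0.5,0,0,0]]}}

```text
time: 38.0
ee_pos: [0.5115, 0.0079, 0.3432]
eef_rot: [0.999, 0.039, -0.001, 0.0]
ft_force: [-0.2, -0.2, -1.1]
width: 0.0435
grip_force: 6.0
```

Call:
{"fn": "play_rows", "kwargs": {"series": [[0,0,0.04,0,0,0],[0,0,0.08,0,0,0],[0,0,0.11,0,0,0],[0,0,0.13,0,0,0],[0,0,0.141,0,0,0]]}}

```text
time: 38.5
ee_pos: [0.5122, 0.0096, 0.3238]
eef_rot: [0.999, 0.04, 0.001, 0.0]
ft_force: [0.3, -0.7, 2.4]
width: 0.0434
grip_force: 6.0
```

Call:
{"fn": "play_rows", "kwargs": {"series": [[0,0,0,0,0,0],[0,0,0,0,0,0]]}}

```text
time: 38.7
ee_pos: [0.5121, 0.0096, 0.324]
eef_rot: [0.999, 0.04, 0.0, 0.0]
ft_force: [1.0, -0.3, 1.9]
width: 0.0434
grip_force: 6.0
```

Call:
{"fn": "play_rows", "kwargs": {"series": [[0,0,0,0,0,0],[0,0,0,0,0,0],[0,0,0,0,0,0]], "fingers": 0.3}}

```text
time: 39.0
ee_pos: [0.5118, 0.0096, 0.3234]
eef_rot: [0.999, 0.04, -0.0, 0.0]
ft_force: [0.4, -0.7, 0.3]
width: 0.0548
grip_force: 0.0
```

Call:
{"fn": "play_rows", "kwargs": {"series": [[0,0,-0.15,0,0,0],[0,0,-0.4,0,0,0],[0,0,-0.6,0,0,0],[0,0,-0.641,0,0,0],[0,0,-0.641,0,0,0]], "fingers": 0.33}}

```text
time: 39.5
ee_pos: [0.512, 0.0097, 0.4205]
eef_rot: [0.999, 0.04, 0.001, 0.0]
ft_force: [-0.9, 0.4, -0.3]
width: 0.0582
grip_force: 0.0
```

```bash
python3 - <<'E'
from h import *
im,W=look(); check(W)
e=min(W,key=lambda w:np.hypot(w[0]-.418,w[1]+.292)); k=PK[-1,1]
plan([.5124,.0098,.4200],[[*e,.36],[*e,.2142],[*e,.42],[*k,.42],[*k,.3238]])
print(status.read_state()['ee_pos'])
E
```

```text
eggs [[0.4182, -0.2924]] tray [ 0.4712 -0.3326 -0.0499] res 0.0
carrier []
[ 0.418 -0.292] off px [ 0.2 -1. ]
2 x [-0.394, 0.979, 0.2] rows>=3.2
1 x [0.0, 0.0, 0.972] rows>=2.9
2 x [0.0, 0.0, -0.686] rows>=2.1
3 x [0.263, -0.819, 0.0] rows>=2.6
1 x [-0.0, -0.001, 0.641] rows>=1.9
end [0.5065, 0.0846, 0.3239]
[0.51165042 0.00949401 0.41854904]
```

Call:
{"fn": "play_rows", "kwargs": {"series": [[-0.1,0.25,0.2,0,0,0],[-0.22,0.54,0.2,0,0,0],[-0.34,0.83,0.2,0,0,0],[-0.394,0.979,0.2,0,0,0]]}}

```text
time: 40.0
ee_pos: [0.4628, -0.1454, 0.3879]
eef_rot: [0.999, 0.038, -0.002, 0.0]
ft_force: [0.2, 0.3, 0.4]
width: 0.0579
grip_force: 0.0
```

Call:
{"fn": "play_rows", "kwargs": {"series": [[-0.1,0.25,0.2,0,0,0],[-0.22,0.54,0.2,0,0,0],[-0.34,0.83,0.2,0,0,0],[-0.394,0.979,0.2,0,0,0],[-0.394,0.979,0.2,0,0,0]]}}

```text
time: 40.5
ee_pos: [0.4155, -0.2961, 0.3579]
eef_rot: [0.999, 0.037, -0.001, -0.0]
ft_force: [0.1, 0.2, -0.4]
width: 0.0578
grip_force: 0.0
```

```bash
python3 - <<'E'
from h import *
check([[0.4182, -0.2924]]); print(status.read_state()['ee_pos']); look()
E
```

```text
[ 0.418 -0.292] off px [ 0.2 -0.8]
[ 0.4165766  -0.29385263  0.35809301]Traceback (most recent call last):
  File "<stdin>", line 2, in <module>
  File "h.py", line 56, in look
    q,rs=fitgrid(W,[.4714,-.3307],-.05); print('eggs',np.round(W,4).tolist(),'tray',np.round(q,4),'res',rs.max().round(4))
         ~~~~~~~^^^^^^^^^^^^^^^^^^^^^^^
  File "h.py", line 32, in fitgrid
    q=least_squares(res,[*c0,yaw0],loss='soft_l1',f_scale=.003).x
      ~~~~~~~~~~~~~^^^^^^^^^^^^^^^^^^^^^^^^^^^^^^^^^^^^^^^^^^^^
    return func(*args, **kwargs)
    vector_fun = VectorFunction(
        fun_wrapped,
    ...<6 lines>...
        workers=workers
    )
    self._update_fun()
    ~~~~~~~~~~~~~~~~^^
    self.f = self.fun_wrapped(xp_copy(self.x))
             ~~~~~~~~~~~~~~~~^^^^^^^^^^^^^^^^^
    return np.atleast_1d(self.fun(x))
                         ~~~~~~~~^^^
    return self.f(x, *self.args, **self.kwargs)
           ~~~~~~^^^^^^^^^^^^^^^^^^^^^^^^^^^^^^
  File "h.py", line 31, in res
    return np.linalg.norm(W[:,None]-g[None],axis=2).min(1)
                          ~~~~~~~~~^~~~~~~~
ValueError: operands could not be broadcast together with shapes (0,1) (1,6,2)
```

The error only means the arm hid the last egg from the top camera. The scene camera shows it unmoved, so I carry on with it.

Call:
{"fn": "play_rows", "kwargs": {"series": [[0,0,0.3,0,0,0],[0,0,0.6,0,0,0],[0,0,0.85,0,0,0],[0,0,0.972,0,0,0],[0,0,0.972,0,0,0]]}}

```text
time: 41.1
ee_pos: [0.4175, -0.2905, 0.2112]
eef_rot: [0.999, 0.041, -0.002, -0.002]
ft_force: [0.1, 0.7, 0.7]
width: 0.0579
grip_force: 0.0
```

Call:
{"fn": "play_rows", "kwargs": {"series": [[0,0,0,0,0,0],[0,0,0,0,0,0],[0,0,0,0,0,0],[0,0,0,0,0,0]], "fingers": -1, "squeeze": 6}}

```text
time: 41.5
ee_pos: [0.418, -0.2925, 0.2147]
eef_rot: [0.999, 0.04, 0.001, 0.0]
ft_force: [0.4, 1.1, 2.6]
width: 0.0435
grip_force: 6.0
```

Call:
{"fn": "play_rows", "kwargs": {"series": [[0,0,-0.05,0,0,0],[0,0,-0.2,0,0,0],[0,0,-0.45,0,0,0],[0,0,-0.686,0,0,0]]}}

```text
time: 41.9
ee_pos: [0.4173, -0.2926, 0.3186]
eef_rot: [0.999, 0.04, -0.0, -0.0]
ft_force: [0.9, -1.0, -1.0]
width: 0.0432
grip_force: 6.0
```

Call:
{"fn": "play_rows", "kwargs": {"series": [[0,0,-0.25,0,0,0],[0,0,-0.5,0,0,0],[0,0,-0.686,0,0,0],[0,0,-0.686,0,0,0]]}}

```text
time: 42.3
ee_pos: [0.418, -0.2928, 0.4246]
eef_rot: [0.999, 0.04, 0.003, 0.002]
ft_force: [0.4, 0.4, -0.4]
width: 0.0434
grip_force: 6.0
```

Call:
{"fn": "play_rows", "kwargs": {"series": [[0.05,-0.17,0,0,0,0],[0.12,-0.4,0,0,0,0],[0.2,-0.64,0,0,0,0],[0.263,-0.819,0,0,0,0]]}}

```text
time: 42.7
ee_pos: [0.4471, -0.1647, 0.4195]
eef_rot: [0.999, 0.041, -0.0, -0.0]
ft_force: [-0.6, -0.8, 0.1]
width: 0.0439
grip_force: 6.0
```

Call:
{"fn": "play_rows", "kwargs": {"series": [[0.08,-0.25,0,0,0,0],[0.16,-0.5,0,0,0,0],[0.23,-0.72,0,0,0,0],[0.263,-0.819,0,0,0,0]]}}

```text
time: 43.1
ee_pos: [0.4766, -0.038, 0.4195]
eef_rot: [0.999, 0.042, -0.0, -0.0]
ft_force: [-0.8, -1.6, -1.1]
width: 0.0437
grip_force: 6.0
```

Call:
{"fn": "play_rows", "kwargs": {"series": [[0.08,-0.25,0,0,0,0],[0.16,-0.5,0,0,0,0],[0.23,-0.72,0,0,0,0],[0.263,-0.819,0,0,0,0],[0.263,-0.819,0,0,0,0]]}}

```text
time: 43.6
ee_pos: [0.5057, 0.0867, 0.4193]
eef_rot: [0.999, 0.042, -0.0, -0.0]
ft_force: [0.8, 0.7, -0.6]
width: 0.0435
grip_force: 6.0
```

Call:
{"fn": "play_rows", "kwargs": {"series": [[0,0,0.13,0,0,0],[0,0,0.28,0,0,0],[0,0,0.42,0,0,0],[0,0,0.5,0,0,0],[0,0,0.5,0,0,0]]}}

```text
time: 44.1
ee_pos: [0.5055, 0.0831, 0.3432]
eef_rot: [0.999, 0.04, -0.001, 0.0]
ft_force: [-0.1, 0.1, -0.1]
width: 0.0435
grip_force: 6.0
```

Call:
{"fn": "play_rows", "kwargs": {"series": [[0,0,0.04,0,0,0],[0,0,0.08,0,0,0],[0,0,0.11,0,0,0],[0,0,0.13,0,0,0],[0,0,0.141,0,0,0]]}}

```text
time: 44.6
ee_pos: [0.5062, 0.0842, 0.3236]
eef_rot: [0.999, 0.04, 0.0, 0.0]
ft_force: [0.7, 0.1, 1.6]
width: 0.0433
grip_force: 6.0
```

Call:
{"fn": "play_rows", "kwargs": {"series": [[0,0,0,0,0,0],[0,0,0,0,0,0]]}}

```text
time: 44.8
ee_pos: [0.5062, 0.0843, 0.3239]
eef_rot: [0.999, 0.04, 0.0, 0.0]
ft_force: [0.7, 0.1, 0.7]
width: 0.0436
grip_force: 6.0
```

Call:
{"fn": "play_rows", "kwargs": {"series": [[0,0,0,0,0,0],[0,0,0,0,0,0],[0,0,0,0,0,0]], "fingers": 0.3}}

```text
time: 45.1
ee_pos: [0.506, 0.0842, 0.3236]
eef_rot: [0.999, 0.04, -0.0, 0.0]
ft_force: [-0.4, 0.2, 0.0]
width: 0.0549
grip_force: 0.0
```

Call:
{"fn": "play_rows", "kwargs": {"series": [[0,0,-0.15,0,0,0],[0,0,-0.4,0,0,0],[0,0,-0.6,0,0,0],[0,0,-0.641,0,0,0],[0,0,-0.641,0,0,0]]}}

```text
time: 45.6
ee_pos: [0.5062, 0.0843, 0.4206]
eef_rot: [0.999, 0.04, 0.001, 0.0]
ft_force: [-0.5, 0.1, -1.0]
width: 0.0568
grip_force: 0.0
```

Call:
{"fn": "play_rows", "kwargs": {"series": [[0,-0.3,0,0,0,0],[0,-0.6,0,0,0,0],[0,-0.9,0,0,0,0],[0,-1,0,0,0,0]]}}

```text
time: 46.0
ee_pos: [0.4921, 0.2383, 0.4182]
eef_rot: [0.999, 0.043, -0.001, -0.001]
ft_force: [-0.8, 0.6, 0.7]
width: 0.0565
grip_force: 0.0
```

Call:
{"fn": "play_rows", "kwargs": {"series": [[0,-0.3,0,0,0,0],[0,-0.6,0,0,0,0],[0,-0.9,0,0,0,0],[0,-1,0,0,0,0]]}}

```text
time: 46.4
ee_pos: [0.4796, 0.3876, 0.4176]
eef_rot: [0.999, 0.043, -0.002, -0.0]
ft_force: [-0.5, -0.6, -0.7]
width: 0.0566
grip_force: 0.0
```

```bash
cat >> h.py <<'E'
def circles(im,c0,yaw0,z,rmin=18,rmax=28):
    u0=proj('top',[[*c0,z]])[0]; u=(int(u0[0]-32),int(u0[1]-38),int(u0[0]+32),int(u0[1]+38))
    big=cv2.resize(im,None,fx=4,fy=4,interpolation=cv2.INTER_CUBIC)[4*u[1]:4*u[3],4*u[0]:4*u[2]]
    g=cv2.GaussianBlur(cv2.cvtColor(big,cv2.COLOR_BGR2GRAY),(5,5),0)
    H=cv2.HoughCircles(g,cv2.HOUGH_GRADIENT,1,40,param1=60,param2=10,minRadius=rmin,maxRadius=rmax)[0]
    W=np.array([unproj('top',((h[0]+.5)/4-.5+u[0],(h[1]+.5)/4-.5+u[1]),z)[:2] for h in H])
    q,rs=fitgrid(W,c0,yaw0); k=rs<.008; return fitgrid(W[k],q[:2],q[2]),k.sum()
E
python3 - <<'E'
from h import *
im,E=trayeggs()
c=[unproj('top',proj('top',[[*e,.036]])[0],.145)[:2]-C for e,a in E if a>90]
print(np.round([[w@[np.cos(CY),np.sin(CY)],w@[-np.sin(CY),np.cos(CY)]] for w in c if np.linalg.norm(w)<.1],4).tolist())
print('tray',circles(im,[.4711,-.3325],-.052,.026))
print(rect('top',spotter.regions_of('top','egg_tray')[0]['pixels'],.026))
a=cv2.resize(im[140:260,180:400],None,fx=3.6,fy=3.6,interpolation=cv2.INTER_CUBIC); cv2.imwrite('pics/crop6.png',a)
E
```

```text
[[0.0549, -0.038], [0.0558, 0.0375], [0.0, -0.0379], [0.0009, 0.0372], [-0.0548, -0.037], [-0.0548, 0.0379]]
tray ((array([ 0.47132287, -0.33091931, -0.0563251 ]), array([0.00155786, 0.00130437, 0.00132977, 0.0015232 , 0.00154003,
       0.00117871])), np.int64(6))
[ 469.7 -330.7  175.3  141.7   -3. ]
```

View pics/crop6.png

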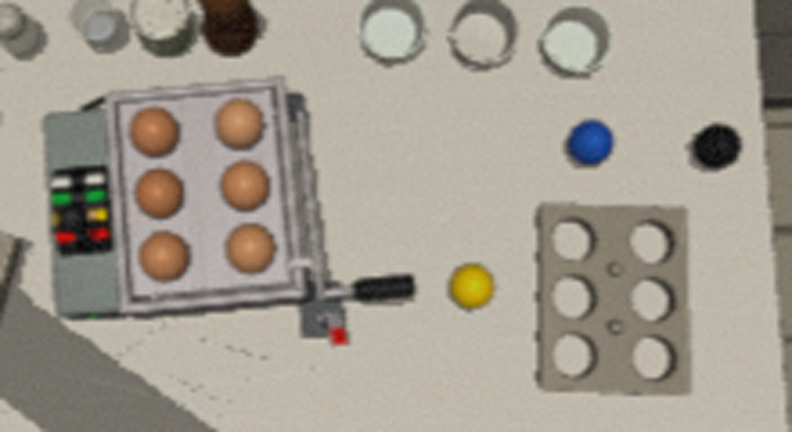

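All six eggs are seated in the carrier and the selector lever sits at amber (crop (70,217)). The tray is empty at crop (613,298). I fetch it now.

```bash
python3 - <<'E'
from h import *
t=[.4712,-.3312]
p=plan([.4825,.3836,.4201],[[*t,.30]]); print('turn .254')
p=plan(p,[[*t,.188],[*t,.40]],yaw=-.053)
plan(p,[[*t,.188],[.4711,.3253,.40]],yaw=-.053)
plan([.4711,.3253,.4],[[.4711,.3253,.241]])
E
```

```text
5 x [-0.091, 0.949, 0.16] rows>=2.9
end [0.4715, -0.3313, 0.3001]
turn .254
1 x [-0.002, -0.001, 0.747] rows>=2.2
2 x [0.0, 0.0, -0.707] rows>=2.1
end [0.4712, -0.3312, 0.4002]
2 x [0.0, 0.0, 0.707] rows>=2.1
5 x [-0.047, -0.874, -0.283] rows>=2.8
end [0.4707, 0.3253, 0.4003]
2 x [0.0, 0.0, 0.53] rows>=1.6
end [0.4711, 0.3253, 0.241]
```

Call:
{"fn": "play_rows", "kwargs": {"series": [[-0.03,0.3,0,0,0,0],[-0.06,0.6,0,0,0,0],[-0.091,0.9,0,0,0,0],[-0.091,0.949,0,0,0,0]], "fingers": 0.27}}

```text
time: 46.9
ee_pos: [0.4811, 0.2332, 0.4187]
eef_rot: [0.999, 0.036, -0.0, 0.002]
ft_force: [-0.1, -0.7, -0.3]
width: 0.0552
grip_force: 0.0
```

Call:
{"fn": "play_rows", "kwargs": {"series": [[-0.03,0.3,0,0,0,0],[-0.06,0.6,0,0,0,0],[-0.091,0.9,0,0,0,0],[-0.091,0.949,0,0,0,0]]}}

```text
time: 47.3
ee_pos: [0.4776, 0.0906, 0.4189]
eef_rot: [0.999, 0.036, -0.001, 0.001]
ft_force: [0.2, 0.4, 0.0]
width: 0.055
grip_force: 0.0
```

Call:
{"fn": "play_rows", "kwargs": {"series": [[-0.03,0.3,0,0,0,0],[-0.06,0.6,0,0,0,0],[-0.091,0.9,0,0,0,0],[-0.091,0.949,0,0,0,0]]}}

```text
time: 47.7
ee_pos: [0.4746, -0.0517, 0.4189]
eef_rot: [0.999, 0.036, -0.001, 0.001]
ft_force: [1.0, -0.0, -0.6]
width: 0.0555
grip_force: 0.0
```

Call:
{"fn": "play_rows", "kwargs": {"series": [[-0.03,0.3,0.1,0,0,0],[-0.06,0.6,0.2,0,0,0],[-0.091,0.9,0.35,0,0,0],[-0.091,0.949,0.4,0,0,0]]}}

```text
time: 48.1
ee_pos: [0.4713, -0.1938, 0.3568]
eef_rot: [0.999, 0.036, -0.002, 0.0]
ft_force: [-0.9, 1.5, -0.1]
width: 0.0556
grip_force: 0.0
```

Call:
{"fn": "play_rows", "kwargs": {"series": [[-0.03,0.3,0.1,0,0,0],[-0.06,0.6,0.2,0,0,0],[-0.091,0.9,0.35,0,0,0],[-0.091,0.949,0.4,0,0,0],[-0.091,0.949,0.4,0,0,0]]}}

```text
time: 48.6
ee_pos: [0.4703, -0.3324, 0.2977]
eef_rot: [0.999, 0.039, -0.001, -0.001]
ft_force: [0.2, 0.4, 0.2]
width: 0.0552
grip_force: 0.0
```

Call:
{"fn": "play_rows", "kwargs": {"series": [[0,0,0,0,0,0.254],[0,0,0,0,0,0.254],[0,0,0,0,0,0.254]]}}

```text
time: 48.9
ee_pos: [0.4718, -0.3301, 0.3005]
eef_rot: [1.0, -0.024, 0.0, 0.0]
ft_force: [0.6, -0.0, 0.3]
width: 0.0552
grip_force: 0.0
```

```bash
python3 - <<'E'
from h import *
s=status.read_state(); print(s['ee_pos'],s['eef_rot'],s['width'])
im=vision.camera('scene'); a=cv2.resize(im[130:230,270:390],None,fx=6,fy=6,interpolation=cv2.INTER_CUBIC); cv2.imwrite('pics/crop7.png',a)
P=np.array([[x,y] for x,y in[(-86,-68),(-86,68),(86,68),(86,-68)]])/1000; c,s=np.cos(-.053),np.sin(-.053)
print(((proj('scene',[[.4712+c*x-s*y,-.3312+s*x+c*y,.026] for x,y in P])-[270,130])*6).round())
E
```

```text
[ 0.47176311 -0.33013756  0.30046988] [ 9.99720507e-01 -2.36363746e-02  4.74796886e-04  7.21832616e-05] 0.05519262619681257
[[514. 407.]
 [359. 486.]
 [203. 326.]
 [353. 256.]]
```

View pics/crop7.png

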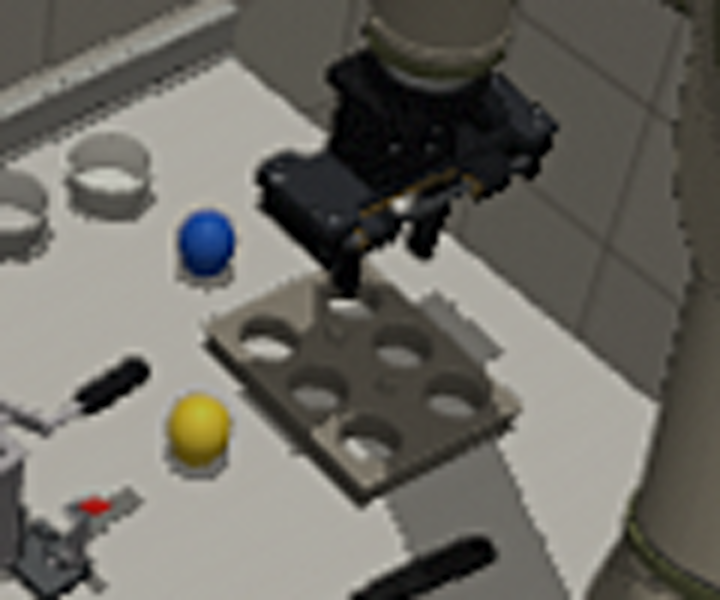

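The tray corners (crop (515,407), (205,327)) match the prediction, so it has not moved. I descend and pinch the rib.

Call:
{"fn": "play_rows", "kwargs": {"series": [[-0.002,-0.001,0.25,0,0,0],[-0.002,-0.001,0.45,0,0,0],[-0.002,-0.001,0.6,0,0,0],[-0.002,-0.001,0.7,0,0,0],[-0.002,-0.001,0.747,0,0,0]]}}

```text
time: 49.45
ee_pos: [0.4707, -0.331, 0.1867]
eef_rot: [1.0, -0.025, -0.0, -0.0]
ft_force: [-0.2, -0.1, -0.5]
width: 0.0551
grip_force: 0.0
```

Call:
{"fn": "play_rows", "kwargs": {"series": [[0,0,0,0,0,0],[0,0,0,0,0,0],[0,0,0,0,0,0],[0,0,0,0,0,0],[0,0,0,0,0,0]], "fingers": -1, "squeeze": 30}}

```text
time: 49.95
ee_pos: [0.4712, -0.3318, 0.1889]
eef_rot: [1.0, -0.026, 0.001, 0.001]
ft_force: [-0.4, 0.6, 7.1]
width: 0.0386
grip_force: 30.0
```

Call:
{"fn": "play_rows", "kwargs": {"series": [[0,0,-0.05,0,0,0],[0,0,-0.2,0,0,0],[0,0,-0.4,0,0,0],[0,0,-0.6,0,0,0],[0,0,-0.707,0,0,0]]}}

```text
time: 50.45
ee_pos: [0.4711, -0.3317, 0.2968]
eef_rot: [1.0, -0.026, 0.001, 0.001]
ft_force: [0.1, -0.4, -1.7]
width: 0.039
grip_force: 30.0
```

```bash
python3 - <<'E'
from h import *
s=status.read_state(); print(s['ee_pos'],s['ft_force'],s['width'],s['grip_force'])
im=vision.camera('scene'); a=cv2.resize(im[130:230,270:390],None,fx=6,fy=6,interpolation=cv2.INTER_CUBIC); cv2.imwrite('pics/crop8.png',a)
E
```

```text
[ 0.47106347 -0.33166464  0.29681136] [ 0.06361218 -0.40648562 -1.68754981] 0.03901488761554925 29.999037981033325
```

View pics/crop8.png

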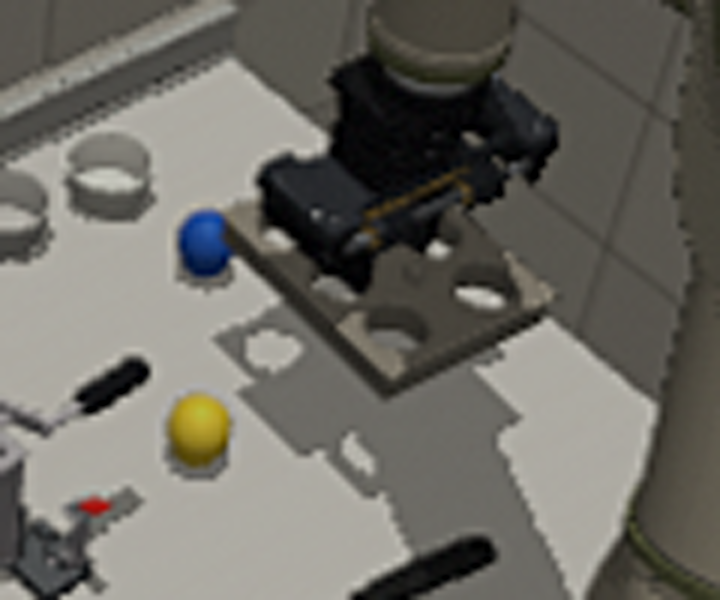

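The tray hangs level in the grip (crop (390,300)). I carry it high over the cooker to the pile.

Call:
{"fn": "play_rows", "kwargs": {"series": [[0,0,-0.3,0,0,0],[0,0,-0.6,0,0,0],[0,0,-0.9,0,0,0],[0,0,-1,0,0,0]]}}

```text
time: 50.9
ee_pos: [0.471, -0.3315, 0.4484]
eef_rot: [1.0, -0.026, 0.003, 0.002]
ft_force: [0.9, -0.7, -2.2]
width: 0.0391
grip_force: 30.0
```

Call:
{"fn": "play_rows", "kwargs": {"series": [[-0.01,-0.2,-0.1,0,0,0],[-0.025,-0.45,-0.1,0,0,0],[-0.04,-0.7,-0.1,0,0,0],[-0.047,-0.874,-0.1,0,0,0]]}}

```text
time: 51.3
ee_pos: [0.4705, -0.1976, 0.4578]
eef_rot: [1.0, -0.025, -0.001, -0.0]
ft_force: [1.1, -0.2, -1.6]
width: 0.0391
grip_force: 30.0
```

Call:
{"fn": "play_rows", "kwargs": {"series": [[-0.015,-0.27,0,0,0,0],[-0.03,-0.54,0,0,0,0],[-0.045,-0.8,0,0,0,0],[-0.047,-0.874,0,0,0,0]]}}

```text
time: 51.7
ee_pos: [0.4702, -0.0645, 0.458]
eef_rot: [1.0, -0.023, -0.0, -0.0]
ft_force: [0.0, -0.2, -1.5]
width: 0.0389
grip_force: 30.0
```

Call:
{"fn": "play_rows", "kwargs": {"series": [[-0.015,-0.27,0,0,0,0],[-0.03,-0.54,0,0,0,0],[-0.045,-0.8,0,0,0,0],[-0.047,-0.874,0,0,0,0]]}}

```text
time: 52.1
ee_pos: [0.4697, 0.0662, 0.4582]
eef_rot: [1.0, -0.024, -0.0, -0.0]
ft_force: [-0.6, 0.1, -1.1]
width: 0.0387
grip_force: 30.0
```

Call:
{"fn": "play_rows", "kwargs": {"series": [[-0.015,-0.27,0,0,0,0],[-0.03,-0.54,0,0,0,0],[-0.045,-0.8,0,0,0,0],[-0.047,-0.874,0,0,0,0]]}}

```text
time: 52.5
ee_pos: [0.4695, 0.1969, 0.4581]
eef_rot: [1.0, -0.024, -0.001, -0.001]
ft_force: [0.4, -0.1, -1.1]
width: 0.0386
grip_force: 30.0
```

Call:
{"fn": "play_rows", "kwargs": {"series": [[-0.015,-0.27,0,0,0,0],[-0.03,-0.54,0,0,0,0],[-0.045,-0.8,0,0,0,0],[-0.047,-0.874,0,0,0,0],[-0.047,-0.874,0,0,0,0]]}}

```text
time: 53.0
ee_pos: [0.4701, 0.3257, 0.4576]
eef_rot: [1.0, -0.025, -0.001, 0.0]
ft_force: [0.1, -0.3, -1.7]
width: 0.0388
grip_force: 30.0
```

Call:
{"fn": "play_rows", "kwargs": {"series": [[0,0,0,0,0,0.12],[0,0,0,0,0,0.28],[0,0,0,0,0,0.419],[0,0,0,0,0,0.419],[0,0,0,0,0,0.419]]}}

```text
time: 53.5
ee_pos: [0.471, 0.3228, 0.4589]
eef_rot: [0.991, -0.137, 0.001, 0.001]
ft_force: [-0.8, -0.1, -0.7]
width: 0.0388
grip_force: 30.0
```

```bash
python3 - <<'E'
from h import *
s=status.read_state(); print(s['ee_pos'],R.from_quat(s['eef_rot']).as_rotvec(),s['width'],s['grip_force'],2*np.arctan2(*s['eef_rot'][[1,0]]))
vision.camera('top')
for d in spotter.regions_of('top','egg_tray')[:2]+spotter.regions_of('top','tray_pile')[:2]: print(d['conf'],np.argwhere(d['pixels']).mean(0)[::-1],rect('top',d['pixels'],s['ee_pos'][2]-.162))
E
```

```text
[0.47098684 0.32279229 0.45894028] [ 3.11071051e+00 -4.31144965e-01  2.23372013e-03] 0.03879397821631823 29.999302625656128 -0.2754454894851852
0.75 [139.61011236 206.18089888] [529.2 303.6 145.6  54.1  74.9]
0.95 [164.56283662 227.95062837] [446.3 221.5 139.7  58.3 -15.8]
```

Call:
{"fn": "play_rows", "kwargs": {"series": [[0,0,0.25,0,0,0],[0,0,0.5,0,0,0],[0,0,0.75,0,0,0],[0,0,0.95,0,0,0],[0,0,1,0,0,0]]}}

```text
time: 54.15
ee_pos: [0.4694, 0.3237, 0.305]
eef_rot: [0.991, -0.135, -0.002, 0.002]
ft_force: [-0.2, 0.2, -1.5]
width: 0.0388
grip_force: 30.0
```

Call:
{"fn": "play_rows", "kwargs": {"series": [[0,0,0.12,0,0,0],[0,0,0.24,0,0,0],[0,0,0.33,0,0,0],[0,0,0.39,0,0,0],[0,0,0.39,0,0,0]]}}

```text
time: 54.65
ee_pos: [0.47, 0.3247, 0.2496]
eef_rot: [0.991, -0.136, -0.001, 0.0]
ft_force: [0.2, -0.3, -2.1]
width: 0.0388
grip_force: 30.0
```

Call:
{"fn": "play_rows", "kwargs": {"series": [[0,0,0.015,0,0,0],[0,0,0.03,0,0,0],[0,0,0.045,0,0,0],[0,0,0.06,0,0,0],[0,0,0.06,0,0,0]]}}

```text
time: 55.15
ee_pos: [0.4701, 0.325, 0.2411]
eef_rot: [0.991, -0.136, 0.0, 0.0]
ft_force: [0.3, 0.3, -1.7]
width: 0.0389
grip_force: 30.0
```

Call:
{"fn": "play_rows", "kwargs": {"series": [[0,0,0.005,0,0,0],[0,0,0.01,0,0,0],[0,0,0.01,0,0,0]]}}

```text
time: 55.45
ee_pos: [0.4701, 0.325, 0.2409]
eef_rot: [0.991, -0.136, 0.0, 0.0]
ft_force: [-4.3, -3.4, 9.6]
width: 0.0386
grip_force: 30.0
```

Call:
{"fn": "play_rows", "kwargs": {"series": [[0,0,0.004,0,0,0],[0,0,0.007,0,0,0],[0,0,0.007,0,0,0]]}}

```text
time: 55.75
ee_pos: [0.4701, 0.325, 0.2409]
eef_rot: [0.991, -0.136, 0.0, 0.0]
ft_force: [-8.4, -5.7, 21.1]
width: 0.0388
grip_force: 30.0
```

Call:
{"fn": "play_rows", "kwargs": {"series": [[0,0,-0.007,0,0,0],[0,0,-0.012,0,0,0]]}}

```text
time: 55.95
ee_pos: [0.4701, 0.325, 0.241]
eef_rot: [0.991, -0.136, 0.0, -0.0]
ft_force: [-0.3, -0.3, 0.3]
width: 0.0388
grip_force: 30.0
```

Call:
{"fn": "play_rows", "kwargs": {"series": [[0,0,0,0,0,0],[0,0,0,0,0,0],[0,0,0,0,0,0],[0,0,0,0,0,0]], "fingers": 0.22, "squeeze": 20}}

```text
time: 56.35
ee_pos: [0.4701, 0.3249, 0.2403]
eef_rot: [0.991, -0.136, -0.0, 0.0]
ft_force: [-0.1, -0.3, -0.2]
width: 0.0523
grip_force: 0.0
```

Call:
{"fn": "play_rows", "kwargs": {"series": [[0,0,-0.15,0,0,0],[0,0,-0.4,0,0,0],[0,0,-0.7,0,0,0],[0,0,-1,0,0,0],[0,0,-1,0,0,0]]}}

```text
time: 56.85
ee_pos: [0.4709, 0.3258, 0.3972]
eef_rot: [0.991, -0.136, 0.004, -0.004]
ft_force: [-0.5, -0.3, 1.1]
width: 0.0531
grip_force: 0.0
```

```bash
python3 - <<'E'
from h import *
s=status.read_state(); print(s['ee_pos'],2*np.arctan2(*s['eef_rot'][[1,0]]),s['joint_positions'].round(3))
im=vision.camera('scene'); a=cv2.resize(im[165:310,130:310],None,fx=4,fy=4,interpolation=cv2.INTER_CUBIC); cv2.imwrite('pics/crop9.png',a)
# lift grip: world pose and its travel
for a in (0,.1,.2,.3,.4,.43):
    th=.4-a; print(a,np.round([*cw(.085-.2*np.cos(th),-.152),.06+.2*np.sin(th)],4))
E
```

```text
[0.47089623 0.32580962 0.39723235] -0.2721077698896095 [-0.493  0.228 -0.224  1.611  0.053  1.298 -2.568]
0 [ 0.4776 -0.1078  0.1379]
0.1 [ 0.4707 -0.1084  0.1191]
0.2 [ 0.4658 -0.1088  0.0997]
0.3 [ 0.4628 -0.109   0.08  ]
0.4 [ 0.4618 -0.1091  0.06  ]
0.43 [ 0.4619 -0.1091  0.054 ]
```

View pics/crop9.png

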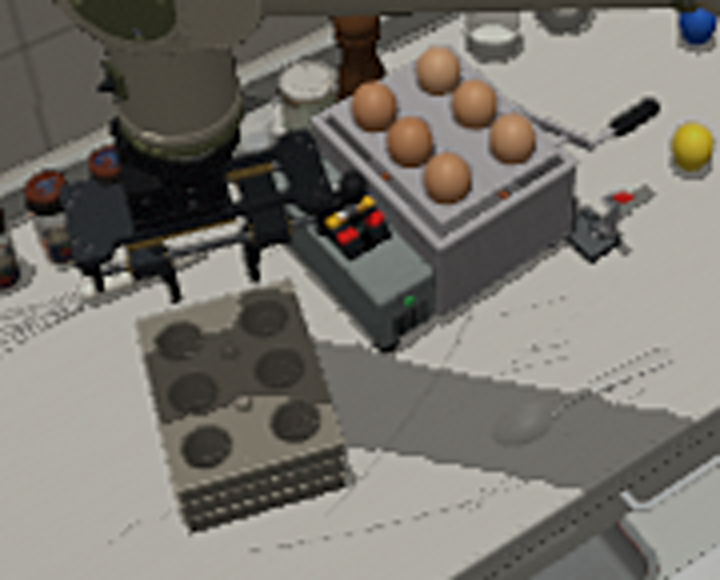

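The tray now sits squarely on the pile (crop (245,380)), and the eggs and lever are unchanged. I turn the gripper to pinch the lift grip along cooker x.

Call:
{"fn": "play_rows", "kwargs": {"series": [[0,0,-0.2,0,0,-0.25],[0,0,-0.2,0,0,-0.5],[0,0,-0.2,0,0,-0.75],[0,0,-0.2,0,0,-0.918]], "fingers": 0.03}}

```text
time: 57.3
ee_pos: [0.47, 0.3248, 0.4191]
eef_rot: [0.994, 0.107, -0.001, 0.0]
ft_force: [-0.1, 0.2, 0.5]
width: 0.0452
grip_force: 0.0
```

Call:
{"fn": "play_rows", "kwargs": {"series": [[0,0,0,0,0,-0.25],[0,0,0,0,0,-0.5],[0,0,0,0,0,-0.75],[0,0,0,0,0,-0.918]]}}

```text
time: 57.7
ee_pos: [0.47, 0.3248, 0.4189]
eef_rot: [0.94, 0.34, -0.001, 0.0]
ft_force: [0.0, -0.8, -0.3]
width: 0.045
grip_force: 0.0
```

Call:
{"fn": "play_rows", "kwargs": {"series": [[0,0,0,0,0,-0.25],[0,0,0,0,0,-0.5],[0,0,0,0,0,-0.75],[0,0,0,0,0,-0.918]]}}

```text
time: 58.1
ee_pos: [0.47, 0.3248, 0.4189]
eef_rot: [0.832, 0.554, -0.001, -0.0]
ft_force: [0.1, -0.4, -0.0]
width: 0.0448
grip_force: 0.0
```

Call:
{"fn": "play_rows", "kwargs": {"series": [[0,0,0,0,0,-0.25],[0,0,0,0,0,-0.5],[0,0,0,0,0,-0.75],[0,0,0,0,0,-0.918],[0,0,0,0,0,-0.918]]}}

```text
time: 58.6
ee_pos: [0.47, 0.3248, 0.419]
eef_rot: [0.678, 0.735, -0.001, -0.0]
ft_force: [0.1, -0.3, -1.0]
width: 0.045
grip_force: 0.0
```

```bash
python3 - <<'E'
from h import *
s=status.read_state(); print(s['ee_pos'],2*np.arctan2(*s['eef_rot'][[1,0]]),s['joint_positions'].round(3))
im=vision.camera('top')
for n,z in(('lift_grip',.138),('egg_tray',.078)):
    for d in spotter.regions_of('top',n)[:2]: print(n,d['conf'],rect('top',d['pixels'],z))
# dark pixels near the grip
u=proj('top',[[*cw(-.099,-.149),.138]])[0]; x0,y0=int(u[0])-14,int(u[1])-9
g=cv2.cvtColor(im,cv2.COLOR_BGR2GRAY)[y0:y0+18,x0:x0+28]; m=g<60
yy,xx=np.nonzero(m); print(u,m.sum(),xx.mean()+x0,yy.mean()+y0,unproj('top',(xx.mean()+x0,yy.mean()+y0),.14)[:2],cw(-.099,-.149))
g0=cw(.085-.2*np.cos(.4),-.160); yw=1.6506
p=plan([.4707,.3253,.4207],[[*g0,.42],[*g0,.3094]],yaw=yw)
for a in (.08,.16,.24,.32,.38,.43,.40): 
    th=.4-a; p=plan(p,[[*cw(.085-.2*np.cos(th),-.160),.06+.2*np.sin(th)+.1715]],yaw=yw)
E
```

```text
[0.4700157  0.32477699 0.41900266] 1.6519297730080005 [-0.331  0.236 -0.416  1.568  0.096  1.36  -0.676]
lift_grip 0.81 [477.2 -99.5  54.   16.4 -85.4]
lift_grip 0.27 [539.6 166.   22.1  19.   88.9]
egg_tray 0.96 [469.1 323.6 177.6 144.1 -15.1]
[286.25568104 219.15263977] 90 286.1777777777778 219.75555555555556 [ 0.47550936 -0.10436663] [ 0.47752392 -0.10483501]
3 x [-0.978, -0.062, 0.002] rows>=2.9
1 x [-0.001, 0.001, 0.736] rows>=2.2
end [0.4781, -0.1158, 0.3094]
1 x [-0.0, -0.037, 0.1] rows>=0.3
end [0.4726, -0.1162, 0.2944]
1 x [-0.0, -0.03, 0.102] rows>=0.3
end [0.4681, -0.1166, 0.2791]
1 x [-0.0, -0.021, 0.105] rows>=0.3
end [0.465, -0.1168, 0.2634]
1 x [-0.0, -0.013, 0.106] rows>=0.3
end [0.463, -0.117, 0.2475]
1 x [-0.0, -0.004, 0.08] rows>=0.2
end [0.4624, -0.117, 0.2354]
1 x [-0.0, 0.001, 0.066] rows>=0.2
end [0.4626, -0.117, 0.2256]
1 x [-0.0, -0.001, -0.04] rows>=0.1
end [0.4624, -0.117, 0.2316]
```

Call:
{"fn": "play_rows", "kwargs": {"series": [[-0.3,-0.02,0,0,0,0],[-0.6,-0.04,0,0,0,0],[-0.9,-0.06,0,0,0,0],[-0.978,-0.062,0,0,0,0]]}}

```text
time: 59.15
ee_pos: [0.473, 0.173, 0.4204]
eef_rot: [0.681, 0.732, -0.001, 0.001]
ft_force: [-0.2, 0.5, -0.2]
width: 0.045
grip_force: 0.0
```

Call:
{"fn": "play_rows", "kwargs": {"series": [[-0.3,-0.02,0,0,0,0],[-0.6,-0.04,0,0,0,0],[-0.9,-0.06,0,0,0,0],[-0.978,-0.062,0,0,0,0]]}}

```text
time: 59.55
ee_pos: [0.4749, 0.0263, 0.4204]
eef_rot: [0.681, 0.732, -0.0, 0.001]
ft_force: [0.2, 0.5, -0.9]
width: 0.0453
grip_force: 0.0
```

Call:
{"fn": "play_rows", "kwargs": {"series": [[-0.3,-0.02,0,0,0,0],[-0.6,-0.04,0,0,0,0],[-0.9,-0.06,0,0,0,0],[-0.978,-0.062,0,0,0,0],[-0.978,-0.062,0,0,0,0]]}}

```text
time: 60.05
ee_pos: [0.4774, -0.1172, 0.4202]
eef_rot: [0.68, 0.733, -0.0, -0.0]
ft_force: [-0.4, 0.1, -0.1]
width: 0.0447
grip_force: 0.0
```

Call:
{"fn": "play_rows", "kwargs": {"series": [[0,0,0.2,0,0,0],[0,0,0.4,0,0,0],[0,0,0.58,0,0,0],[0,0,0.7,0,0,0],[0,0,0.74,0,0,0]]}}

```text
time: 60.55
ee_pos: [0.4771, -0.1136, 0.3076]
eef_rot: [0.678, 0.735, -0.001, -0.001]
ft_force: [0.3, -0.1, 0.9]
width: 0.0443
grip_force: 0.0
```

```bash
python3 - <<'E'
from h import *
s=status.read_state(); print(s['ee_pos'],s['ft_force'],s['joint_positions'].round(2))
im=vision.camera('scene'); a=cv2.resize(im[130:230,230:350],None,fx=6,fy=6,interpolation=cv2.INTER_CUBIC); cv2.imwrite('pics/crop10.png',a)
E
```

```text
[ 0.47713254 -0.11363446  0.30758447] [ 0.26276567 -0.09015534  0.8630957 ] [ 0.18  0.12 -0.04  1.93  0.    1.09  0.22]
```

View pics/crop10.png

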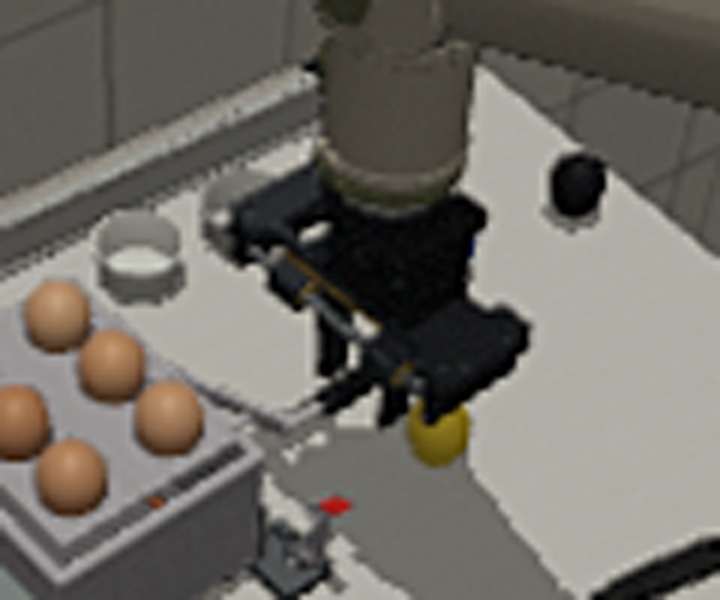

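The fingers straddle the black grip (crop (355,385)), clear of the red tab (335,505). I grip it and draw.

Call:
{"fn": "play_rows", "kwargs": {"series": [[0,0,0,0,0,0],[0,0,0,0,0,0],[0,0,0,0,0,0],[0,0,0,0,0,0],[0,0,0,0,0,0]], "fingers": -1, "squeeze": 45}}

```text
time: 61.1
ee_pos: [0.4776, -0.116, 0.31]
eef_rot: [0.678, 0.735, 0.0, 0.001]
ft_force: [1.2, -0.8, 0.6]
width: 0.0186
grip_force: 45.0
```

Call:
{"fn": "play_rows", "kwargs": {"series": [[0,-0.006,0.015,0,0,0],[0,-0.014,0.035,0,0,0],[0,-0.022,0.06,0,0,0],[0,-0.03,0.08,0,0,0],[0,-0.037,0.1,0,0,0]]}}

```text
time: 61.6
ee_pos: [0.472, -0.1165, 0.2945]
eef_rot: [0.678, 0.735, 0.0, 0.0]
ft_force: [0.5, 0.2, 4.6]
width: 0.0187
grip_force: 45.0
```

Call:
{"fn": "play_rows", "kwargs": {"series": [[0,-0.007,0.02,0,0,0],[0,-0.013,0.042,0,0,0],[0,-0.019,0.062,0,0,0],[0,-0.025,0.082,0,0,0],[0,-0.03,0.102,0,0,0]]}}

```text
time: 62.1
ee_pos: [0.4676, -0.1167, 0.2792]
eef_rot: [0.678, 0.735, 0.0, 0.001]
ft_force: [5.7, 0.9, 3.9]
width: 0.0188
grip_force: 45.0
```

Call:
{"fn": "play_rows", "kwargs": {"series": [[0,-0.005,0.021,0,0,0],[0,-0.009,0.042,0,0,0],[0,-0.013,0.063,0,0,0],[0,-0.017,0.084,0,0,0],[0,-0.021,0.105,0,0,0]]}}

```text
time: 62.6
ee_pos: [0.4646, -0.117, 0.2635]
eef_rot: [0.678, 0.735, 0.0, 0.001]
ft_force: [5.4, 1.6, 4.5]
width: 0.0187
grip_force: 45.0
```

Call:
{"fn": "play_rows", "kwargs": {"series": [[0,-0.003,0.021,0,0,0],[0,-0.006,0.042,0,0,0],[0,-0.009,0.063,0,0,0],[0,-0.011,0.084,0,0,0],[0,-0.013,0.106,0,0,0]]}}

```text
time: 63.1
ee_pos: [0.4626, -0.1171, 0.2477]
eef_rot: [0.678, 0.735, 0.0, 0.001]
ft_force: [4.6, 1.3, 5.4]
width: 0.019
grip_force: 45.0
```

Call:
{"fn": "play_rows", "kwargs": {"series": [[0,-0.001,0.016,0,0,0],[0,-0.002,0.032,0,0,0],[0,-0.003,0.048,0,0,0],[0,-0.004,0.064,0,0,0],[0,-0.004,0.08,0,0,0]]}}

```text
time: 63.6
ee_pos: [0.462, -0.1172, 0.2358]
eef_rot: [0.678, 0.735, 0.0, 0.0]
ft_force: [3.8, 1.2, 7.7]
width: 0.0187
grip_force: 45.0
```

Call:
{"fn": "play_rows", "kwargs": {"series": [[0,0,0.014,0,0,0],[0,0,0.028,0,0,0],[0,0,0.042,0,0,0],[0,0.001,0.056,0,0,0],[0,0.001,0.066,0,0,0]]}}

```text
time: 64.1
ee_pos: [0.462, -0.1172, 0.2258]
eef_rot: [0.678, 0.735, 0.0, 0.0]
ft_force: [4.1, 1.6, 6.9]
width: 0.0185
grip_force: 45.0
```

Call:
{"fn": "play_rows", "kwargs": {"series": [[0,0,0,0,0,0],[0,0,0,0,0,0],[0,0,0,0,0,0]]}}

```text
time: 64.4
ee_pos: [0.462, -0.1172, 0.2258]
eef_rot: [0.678, 0.735, 0.0, 0.0]
ft_force: [3.6, 0.7, 6.8]
width: 0.0188
grip_force: 45.0
```

Call:
{"fn": "play_rows", "kwargs": {"series": [[0,0,-0.01,0,0,0],[0,0,-0.02,0,0,0],[0,0,-0.03,0,0,0],[0,0,-0.036,0,0,0],[0,0,-0.036,0,0,0]]}}

```text
time: 64.9
ee_pos: [0.4619, -0.1171, 0.2298]
eef_rot: [0.678, 0.735, 0.0, 0.0]
ft_force: [12.1, -0.6, -13.2]
width: 0.0183
grip_force: 45.0
```

Call:
{"fn": "play_rows", "kwargs": {"series": [[0,0,-0.005,0,0,0],[0,0,-0.01,0,0,0],[0,0,-0.01,0,0,0]]}}

```text
time: 65.2
ee_pos: [0.4619, -0.117, 0.2303]
eef_rot: [0.678, 0.735, 0.0, 0.0]
ft_force: [20.2, -1.7, -29.0]
width: 0.019
grip_force: 45.0
```

```bash
python3 - <<'E'
from h import *
s=status.read_state(); print(s['ee_pos'],s['ft_force'])
im=vision.camera('scene'); a=cv2.resize(im[130:230,210:330],None,fx=6,fy=6,interpolation=cv2.INTER_CUBIC); cv2.imwrite('pics/crop11.png',a)
E
```

```text
[ 0.4618543  -0.11703393  0.23025336] [ 20.23223781  -1.74235868 -28.96180777]
```

View pics/crop11.png

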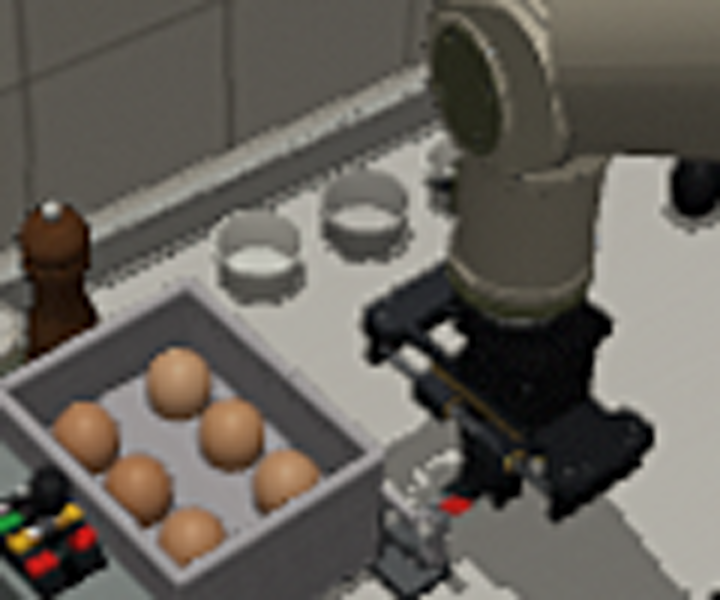

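The carrier is down with six eggs upright, and the hook holds the arm against my upward pull. I relieve the load, open, and withdraw straight up.

Call:
{"fn": "play_rows", "kwargs": {"series": [[0,0,0.007,0,0,0],[0,0,0.014,0,0,0],[0,0,0.02,0,0,0],[0,0,0.02,0,0,0]]}}

```text
time: 65.65
ee_pos: [0.462, -0.1171, 0.2294]
eef_rot: [0.678, 0.735, 0.0, 0.0]
ft_force: [7.2, 1.4, 2.8]
width: 0.0188
grip_force: 45.0
```

Call:
{"fn": "play_rows", "kwargs": {"series": [[0,0,0,0,0,0],[0,0,0,0,0,0],[0,0,0,0,0,0],[0,0,0,0,0,0]], "fingers": 0.03}}

```text
time: 66.05
ee_pos: [0.4612, -0.1173, 0.229]
eef_rot: [0.678, 0.735, -0.001, -0.001]
ft_force: [0.1, 0.5, 0.1]
width: 0.0415
grip_force: 0.0
```

Call:
{"fn": "play_rows", "kwargs": {"series": [[0,0,-0.1,0,0,0],[0,0,-0.25,0,0,0],[0,0,-0.5,0,0,0],[0,0,-0.8,0,0,0],[0,0,-1,0,0,0]]}}

```text
time: 66.55
ee_pos: [0.4616, -0.1173, 0.3822]
eef_rot: [0.678, 0.735, 0.0, 0.001]
ft_force: [0.6, -0.5, -0.1]
width: 0.0448
grip_force: 0.0
```

Call:
{"fn": "play_rows", "kwargs": {"series": [[-0.3,0,-0.2,0,0,0],[-0.6,0,-0.2,0,0,0],[-0.9,0,-0.2,0,0,0],[-1,0,-0.2,0,0,0],[-1,0,-0.2,0,0,0]]}}

```text
time: 67.05
ee_pos: [0.473, -0.269, 0.4088]
eef_rot: [0.68, 0.733, -0.001, -0.001]
ft_force: [-0.0, 0.3, -0.8]
width: 0.045
grip_force: 0.0
```

Call:
{"fn": "play_rows", "kwargs": {"series": [[-0.3,0,0,0,0,0],[-0.6,0,0,0,0,0],[-0.9,0,0,0,0,0],[-1,0,0,0,0,0],[-1,0,0,0,0,0]]}}

```text
time: 67.55
ee_pos: [0.4856, -0.417, 0.4085]
eef_rot: [0.679, 0.734, -0.0, -0.001]
ft_force: [-0.2, 0.4, 0.0]
width: 0.045
grip_force: 0.0
```

```bash
python3 - <<'E'
from h import *
s=status.read_state(); print(s['ee_pos'],s['ft_force'],s['time'])
im,E=trayeggs()
c=[unproj('top',proj('top',[[*e,.036]])[0],.080)[:2]-C for e,a in E if a>60]
print(np.round([[w@[np.cos(CY),np.sin(CY)],w@[-np.sin(CY),np.cos(CY)]] for w in c if np.linalg.norm(w)<.1],4).tolist())
print(circles(im,[.47,.3245],-.27,.078)); print(rect('top',spotter.regions_of('top','egg_tray')[0]['pixels'],.078))
im=vision.camera('scene'); a=cv2.resize(im[130:310,130:350],None,fx=3.3,fy=3.3,interpolation=cv2.INTER_CUBIC); cv2.imwrite('pics/crop12.png',a)
E
```

```text
[ 0.48556588 -0.41704554  0.40853901] [-0.21572741  0.38827131  0.03628912] 67.55
[[0.0552, -0.0378], [0.0556, 0.0371], [-0.0001, -0.0376], [0.0008, 0.0376], [-0.055, -0.0374], [-0.0546, 0.0376]]
((array([ 0.4693707 ,  0.32494807, -0.26408894]), array([0.00083279, 0.00097281, 0.00073534, 0.00093295, 0.00014677,
       0.00058505])), np.int64(6))
[468.8 322.8 178.8 148.2 -15.5]
```

View pics/crop12.png

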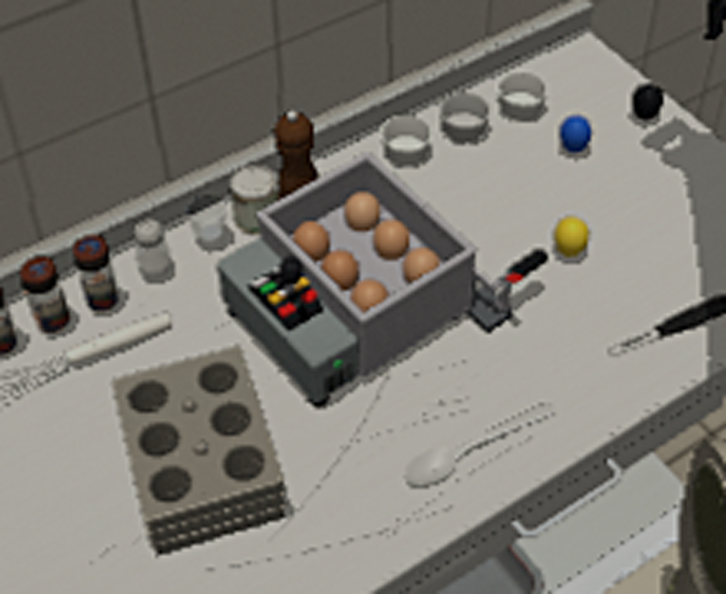

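Everything is in place: six eggs down in the well (crop (360,240)), the arm hooked (525,265), the lever at amber (290,268), and the tray squarely on the pile (200,440). The robot is clear of everything, so I hand in.

```bash
python3 -c "
from h import *
print(job.close_job())"
```

```text
the job is handed in; nothing more can be done
None
```

I handed the job in (no verdict came back): all six eggs are seated in the lowered carrier, the lever is at amber, the lift arm is hooked, and the emptied tray is squarely on the pile.

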